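Unlock the decorating turntable and bring the bowl round

TASK

Draw the red-knobbed locking pin straight up out of the turntable's clevis bracket and park it in the side notch of the blue pin rest: slide its thin neck all the way into the notch so that it hangs upright by its flange, and let go of it. Then turn the freed wheel clockwise (seen from above) by its black handle peg until the peg is lined up with the yellow pointer. The bowl on the wheel is freshly glazed: do not touch it, and leave the jar, the mug and the brush where they are.

Things in the scene. Friction and masses are not known exactly. Their poses are not given: they have to be found in the camera images.
- pin: Loose steel locking pin, 120 g, upright, round. Origin: centre of its lower end, z up. Nose 16 mm diameter z 0-36 mm, chamfered foot; thin neck 9 mm diameter z 36-60; flange 30 mm diameter z 60-64; red knob to grip 22 mm diameter z 64-104. It starts in the bracket's 19 mm bore, flange resting on the bracket's top 75 mm above the table; it must rise 60 mm to come clear.
- stand: Fixed foot of the turntable. Origin on the table, on the wheel's vertical axis. Its steel clevis bracket (44 mm wide, top 75 mm above the table) stands 140 mm from the axis along the stand's -y, with the vertical bore for the pin.
- wheel (a joint): Angle of the wheel, rad: 0 at the start (locked by the pin), growing clockwise seen from above; stops at -0.4 and 2.4. Grey wheel, radius 110 mm, top 49 mm above the table, with a lug 140 mm from the axis (reaching 160 mm) that the pin locks. It turns stiffly (0.1 N m) and stays where it is left.
- handle_peg (a point): Centre of the top of the black upright handle peg on the wheel: 16 mm diameter, 45 mm tall, from the wheel's top (49 mm) to 94 mm above the table, 92 mm from the wheel's axis. At the start it lies along the stand's -x from the axis.
- aim (a point): Point over the wheel, 92 mm from its axis and 94 mm above the table, to which the yellow pointer points: where the top of the handle peg must come, about a quarter turn clockwise from its start. The pointer is fixed on the table just outside the rim, 60 mm high, its tip 116 mm from the axis.
- bowl: Terracotta bowl, fixed on the middle of the wheel and turning with it; origin at the centre of its foot on the wheel's axis. 50 mm tall (top 100 mm above the table), rim 104 mm in diameter. Must not be touched.
- pin_rest: Fixed blue rest: plate 49 mm wide, 6 mm thick, top 85 mm above the table. Its slot, 13 mm wide, runs along the rest's x from the open flared mouth (-x, 38 mm from the seat) to its end 5 mm past the seat. The pin's nose cannot drop through it: slide the neck in sideways. Origin on the table under the seat; upright 28 mm behind it (+x); foot 80 mm wide, 8 mm thick. Nothing stands above the plate.
- notch (a point): Seat of the notch: the place of the parked pin's axis, at the height of the plate's top (85 mm), axes as the pin rest's. A parked pin has its flange on the plate, its lower end 25 mm above the table.
- jar: Loose white glaze jar with a black cap, 60 mm diameter, 80 mm tall; origin at the centre of its underside. Bystander.
- mug: Loose blue mug, 76 mm diameter, 85 mm tall, handle at its +y; origin at the centre of its underside. Bystander.
- brush: Loose brush lying on the table, 200 mm long, 42 mm wide, 20 mm thick, handle to its -x; origin under its middle. Bystander.
Not all that is in view belongs to the job. Of the things shaped like the pin, the steel one is meant.

How it is judged:
On the way, in this order (a step that is already met when the one before it is completed fails the run):
1. the pin is drawn and parked in the notch of the pin rest: neck in the slot, flange on the plate, upright, let go (x of pin in the frame of notch between -0.01 and 0.008 m and y of pin in the frame of notch between -0.008 and 0.008 m and z of pin in the frame of notch between -0.066 and -0.055 m and angle between pin's own z axis and vertical below 0.15 rad and contact force between pin and the fingers below 0.2 N), for 0.2 s.
2. the wheel is turned until its handle peg is in line with the yellow pointer (x of pin in the frame of notch between -0.01 and 0.008 m and y of pin in the frame of notch between -0.008 and 0.008 m and z of pin in the frame of notch between -0.066 and -0.055 m and angle between pin's own z axis and vertical below 0.15 rad and horizontal distance between handle_peg and aim below 0.018 m), for 0.2 s.
At the end, for the whole second after the job is handed in: Pin released and at rest in the notch: axis within 10 mm before and 8 mm beside the seat, flange on the plate (lower end 55 to 66 mm below the plate top), tilt under 0.15 rad. Wheel at rest, handle peg within 18 mm (from above) of the pointer's aim point (all of step 2 and contact force between pin and the fingers below 0.2 N and linear speed of pin below 0.02 m/s and velocity of joint wheel between -0.05 and 0.05 rad/s); the robot touches nothing.
It fails at once if the glazed bowl is touched (over 1 N) (contact force between bowl and anything else above 1 N).
It fails at once if the jar is disturbed (moved over 30 mm) (distance of jar from where it was at the start of the episode above 0.03 m).
It fails at once if the mug is disturbed (moved over 30 mm) (distance of mug from where it was at the start of the episode above 0.03 m).
It fails at once if the brush is disturbed (moved over 30 mm) (distance of brush from where it was at the start of the episode above 0.03 m).
It fails at once if the jar or the mug is tipped over (angle between any of jar, mug's own z axis and vertical above 0.5 rad).
It also fails if it takes over 56 s, if anything falls off the work surface, if the arm or the gripper's body presses on something with over 40 N, if the wrist force passes 120 N, or if a joint passes its speed limit or range.

ROBOT

A 6-joint arm with a two-finger parallel gripper is mounted at the origin on the work surface. World frame = base frame: x ahead of the robot, y to its left, z up, the work surface at z = 0. Lengths are in m, angles in rad, forces in N, time in s.
With the tool pointing down it reaches from about 0.3 to 0.875 m from the base axis. Payload 6.4 kg.
Tool frame: the origin (TCP) lies midway between the tips of the shut fingers; the grasp point (between the pads) lies 19 mm behind it; z points along the fingers, y is the line along which they close (so a half turn about z gives the same grasp; the last joint's range is limited). The gripper opens to 85 mm and grips with 20 to 120 N. Pads are 22 mm wide; open, the fingers measure 114 mm over their backs; the gripper's body (76 mm by 85 mm) begins 54 mm behind the grasp point. The pads swing forward as they close: fully open they stand 13 mm farther back than shut.
Start: joints at [-1.381, 0.181, 1.607, -0, 1.354, -0.206], TCP at [0.222, -0.531, 0.206] pointing down, gripper open.
Joint ranges: [-2.99, 2.99], [-0.89, 2.07], [0.3, 2.58], [-1.14, 4.28], [0, 2.63], [-3.12, 3.12]. Speed limits (rad/s): [2.57, 2.57, 3.01, 3.14, 3.14, 3.14].

INTERFACE

Orientations are given as a unit quaternion [w, x, y, z].
In Python, from bench import ctrl, vision, workorder gives the robot as it stands. The module is installed in compiled form; this text tells all that it offers.
- The arm moves only by the tool servo_tool, never from a script. Its argument "steps" is a list of rows, each an object of numbers: "dx", "dy", "dz": the shift along the world's x, y, z as a fraction of full scale; "wx", "wy", "wz": the turn, a rotation vector about the world's x, y, z as a fraction of full scale. A call has exactly 5 rows; each row is the pose to reach, as a shift and turn from the pose commanded when the call began, turning the shorter way round; what a row does not reach only later rows make up. Full scale, the value 1, is 100 mm for a shift and pi rad for a turn. A row lasts 1/12 s, in which the tool goes at most 41.7 mm and 7.16 degrees, less where a joint would pass 70% of its speed; a pose out of reach is approached as far as the arm can. A call with a number of a shift or a turn outside -1 to 1 is refused whole. A call with a gripper value outside its range is refused whole. "jaw" is the opening, from 0 (shut) to 1 (fully open), set as the call begins (left out, the last holds). The fingers move at their own pace and stop on an object; the grip force is fixed at half the most. Time passes only in rows, so rows that repeat a pose let the fingers close, or fill a call up. It gives the time, the measured TCP pose, the force, the opening and the grip force at its end, in the units of the state.
- ctrl.get_obs(): the state, without advancing time (a new reading comes with each control period).
- vision.camera(name): name is "side" or "top" or "wrist"; returns a dict with "frame" (420x560x3 uint8, red, green, blue), "vfov" (degrees; the focal length in pixels is half the picture's height over the tangent of half this angle, whatever the lens; pixels are square), "cx", "cy" (the principal point, pixels), "camera_from_world" (4x4, takes a point from world to camera coordinates). Camera axes: x right, y up, looking along -z (the intrinsics and any distortion apply to the point x, -y, -z); pixel columns grow to the right and rows downward; lengths in m; the calibration is good to about 2 mm. A picture is of the moment at which its call begins. There is no depth.
- workorder.hand_in(): hands the job in; it is judged then, once.
The state is a dict: "time_s": time; "q": joint angles; "dq": joint speeds; "joint_efforts": joint torques, N m; "eef_pos": TCP position; "eef_rot": TCP orientation; "wrist_force": force on the tool from outside, world axes, zero at the start; "torque": the same for the moment, N m; "opening": opening from 0.0 (shut) to 1.0 (fully open); "grasp_force": force on a finger pad.
Only numpy, scipy, OpenCV 4.12 (cv2) and the standard library are available. Lean on these libraries where they do the work, as an engineer would, in place of code of your own. Each camera call takes 0.05 s, during which the arm holds its last target. There are 200 camera calls.

## Working session

There is one attempt and no reset: what is moved stays moved. The work goes in short steps, Python scripts to look and compute and a tool call to move; the robot and the scene stay as the last step left them, time stands still between calls to the robot, and variables do not carry over. Pictures are saved under pics/ and viewed, at most 10 in all, crops included, and the job is handed in when it is done.

Besides the shell and the picture viewer there is one more tool, called after "Request:" in YAML: its name, and indented under it one key for each argument. servo_tool: Moves the arm, as the interface text tells. Its arguments: {"type":"object","properties":{"steps":{"type":"array","items":{"type":"object","properties":{"dx":{"type":"number"},"dy":{"type":"number"},"dz":{"type":"number"},"wx":{"type":"number"},"wy":{"type":"number"},"wz":{"type":"number"}}}},"jaw":{"type":"number"}},"required":["steps"]}

```bash
mkdir -p pics
cat > h.py <<'E'
import numpy as np, cv2, pickle
from bench import ctrl, vision, workorder
def cam(n):
    c=vision.camera(n); c['f']=210/np.tan(np.radians(c['vfov'])/2); return c
def ray(c,u,v):
    T=np.array(c['camera_from_world']); R=T[:3,:3]; o=-R.T@T[:3,3]
    d=R.T@np.array([(u-c['cx'])/c['f'],-(v-c['cy'])/c['f'],-1]); return o,d/np.linalg.norm(d)
def onz(c,u,v,z):
    o,d=ray(c,u,v); return o+d*(z-o[2])/d[2]
def proj(c,p):
    T=np.array(c['camera_from_world']); q=T[:3,:3]@np.array(p)+T[:3,3]
    return c['cx']+c['f']*q[0]/-q[2], c['cy']-c['f']*q[1]/-q[2]
def save(c,n): cv2.imwrite('pics/'+n, cv2.cvtColor(c['frame'],cv2.COLOR_RGB2BGR))
E
python3 - <<'E'
from h import *
for n in ['top','side']:
    c=cam(n); save(c,n+'0.png'); pickle.dump(c,open(n+'0.pkl','wb'))
    print({k:v for k,v in c.items() if k!='frame'})
o=ctrl.get_obs(); print(o)
E
```

```text
{'vfov': 50.83741877909032, 'cx': 274.3416647965166, 'cy': 203.2571564320189, 'camera_from_world': array([[-9.16531462e-04, -9.99865116e-01, -1.63984601e-02,
        -7.67183319e-02],
       [ 9.97048920e-01, -2.17250598e-03,  7.67380741e-02,
        -5.44315434e-01],
       [-7.67633491e-02, -1.62797341e-02,  9.96916425e-01,
        -1.10004350e+00],
       [ 0.00000000e+00,  0.00000000e+00,  0.00000000e+00,
         1.00000000e+00]]), 'f': np.float64(441.88651722083074)}
{'vfov': 49.876954817274346, 'cx': 284.04282152041617, 'cy': 211.0904721875914, 'camera_from_world': array([[-0.99864776, -0.04961642, -0.01551957,  0.5406788 ],
       [ 0.02016429, -0.64484205,  0.76404982, -0.14486072],
       [-0.04791709,  0.7627037 ,  0.64497055, -1.07134251],
       [ 0.        ,  0.        ,  0.        ,  1.        ]]), 'f': np.float64(451.61187751550926)}
{'time_s': 0.1, 'q': array([-1.38131635e+00,  1.81494677e-01,  1.60788491e+00, -2.02980270e-05,
        1.35381807e+00, -2.06322023e-01]), 'dq': array([ 0.00050431,  0.00080191, -0.00403343, -0.00181175, -0.00076744,
       -0.00116756]), 'joint_efforts': array([-1.70006920e-04, -4.45877910e+01, -3.52238238e+01, -5.49476918e-04,
        4.04283681e-03,  2.20139810e-06]), 'eef_pos': array([ 0.22158562, -0.53001073,  0.20516974]), 'eef_rot': array([-8.02558067e-04,  9.80480679e-01,  1.96613821e-01, -3.15111808e-06]), 'wrist_force': array([-0.21623957, -0.37047843, -0.15202284]), 'torque': array([ 0.00275246, -0.02766977, -0.05073034]), 'grasp_force': 0.0, 'opening': 0.9995445162325595}
```

View pics/top0.png

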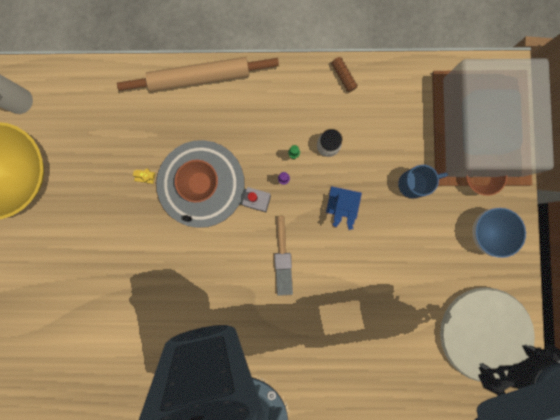

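View pics/side0.png

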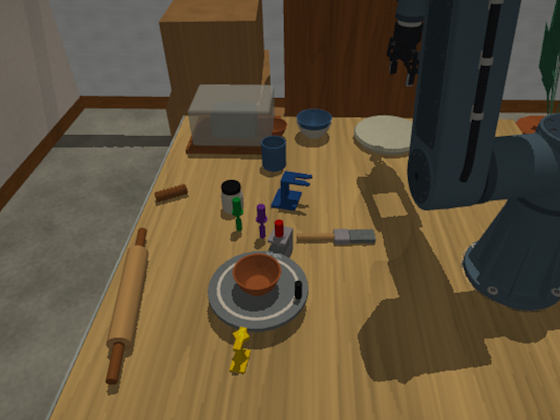

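```bash
cat > m.py <<'E'
from h import *
def comps(c,f,amin=15):
    hsv=cv2.cvtColor(c['frame'],cv2.COLOR_RGB2HSV).astype(int); m=f(hsv[...,0],hsv[...,1],hsv[...,2]).astype(np.uint8)
    n,l,s,ce=cv2.connectedComponentsWithStats(m); return [(s[i].tolist(),ce[i].round(1).tolist()) for i in range(1,n) if s[i,4]>=amin],l
def tri(c1,p1,c2,p2):
    o1,d1=ray(c1,*p1);o2,d2=ray(c2,*p2)
    t=np.linalg.lstsq(np.c_[d1,-d2],o2-o1,rcond=None)[0]; a=o1+t[0]*d1;b=o2+t[1]*d2
    return (a+b)/2,np.linalg.norm(a-b)
F=dict(red=lambda h,s,v:((h<4)|(h>176))&(s>200)&(v>90), blue=lambda h,s,v:(h>100)&(h<125)&(s>180)&(v>40),
 yel=lambda h,s,v:(h>24)&(h<33)&(s>200)&(v>120), blk=lambda h,s,v:v<35, grey=lambda h,s,v:(s<70)&(v>70))
E
python3 - <<'E'
from m import *
T=pickle.load(open('top0.pkl','rb'));S=pickle.load(open('side0.pkl','rb'))
for n in F:
    for nm,c in(('T',T),('S',S)): print(n,nm,[x for x in comps(c,F[n])[0] if x[0][4]<9000][:14])
t=cv2.cvtColor(T['frame'],cv2.COLOR_RGB2BGR);s=cv2.cvtColor(S['frame'],cv2.COLOR_RGB2BGR)
a=cv2.resize(t[130:245,130:370],None,fx=3.3,fy=3.3,interpolation=cv2.INTER_CUBIC)
cv2.imwrite('pics/ct.png',a)
b=cv2.resize(s[160:380,190:390],None,fx=2.7,fy=2.7,interpolation=cv2.INTER_CUBIC)
cv2.imwrite('pics/cs.png',b)
E
```

```text
red T []
red S [([275, 220, 8, 6, 34], [278.5, 222.4])]
blue T []
blue S [([272, 172, 40, 38, 718], [288.7, 191.2])]
yel T []
yel S [([236, 327, 9, 15, 77], [240.8, 334.0])]
blk T [([480, 204, 80, 186, 2645], [533.6, 323.7]), ([190, 415, 14, 5, 47], [197.1, 417.5])]
blk S [([415, 0, 39, 150, 3269], [432.8, 69.4]), ([482, 4, 19, 54, 577], [491.0, 30.1]), ([396, 13, 29, 9, 146], [409.2, 18.1]), ([387, 22, 37, 63, 1335], [405.3, 48.5]), ([473, 65, 18, 48, 468], [481.1, 88.6]), ([459, 120, 22, 63, 583], [470.3, 150.4]), ([408, 148, 22, 56, 960], [418.5, 175.6]), ([477, 152, 21, 51, 406], [489.7, 181.0]), ([222, 180, 18, 15, 229], [230.5, 187.2]), ([517, 198, 43, 18, 225], [538.0, 207.6]), ([295, 281, 7, 19, 119], [297.9, 289.8])]
grey T [([0, 75, 33, 39, 867], [13.8, 96.6]), ([317, 135, 24, 21, 167], [326.0, 149.2]), ([156, 140, 115, 88, 4973], [206.3, 185.5]), ([409, 164, 31, 11, 58], [424.9, 167.4]), ([327, 186, 35, 45, 160], [345.7, 209.0]), ([537, 190, 23, 14, 242], [547.4, 195.7]), ([472, 207, 55, 51, 359], [495.1, 232.6]), ([274, 253, 19, 43, 681], [283.2, 273.4]), ([440, 287, 95, 94, 6360], [485.2, 331.1]), ([504, 370, 4, 6, 18], [505.8, 372.1]), ([493, 373, 7, 6, 31], [496.3, 375.5]), ([253, 378, 35, 42, 573], [270.9, 397.8]), ([546, 415, 14, 5, 38], [554.3, 417.9])]
grey S [([188, 0, 97, 118, 4127], [249.8, 75.7]), ([493, 0, 10, 3, 23], [498.1, 1.1]), ([502, 0, 54, 100, 3407], [528.1, 51.3]), ([402, 23, 19, 3, 38], [410.7, 24.0]), ([552, 56, 8, 45, 181], [556.7, 82.5]), ([482, 58, 11, 7, 53], [486.9, 61.3]), ([549, 89, 3, 11, 24], [550.0, 94.0]), ([64, 109, 107, 27, 2504], [121.0, 122.4]), ([472, 113, 11, 6, 47], [477.4, 115.9]), ([498, 113, 52, 9, 215], [517.9, 115.1]), ([354, 115, 59, 40, 1847], [384.6, 134.0]), ([541, 117, 19, 23, 47], [547.1, 129.7]), ([199, 119, 11, 7, 39], [204.3, 122.5]), ([258, 118, 15, 19, 147], [264.4, 126.1])]
```

View pics/ct.png

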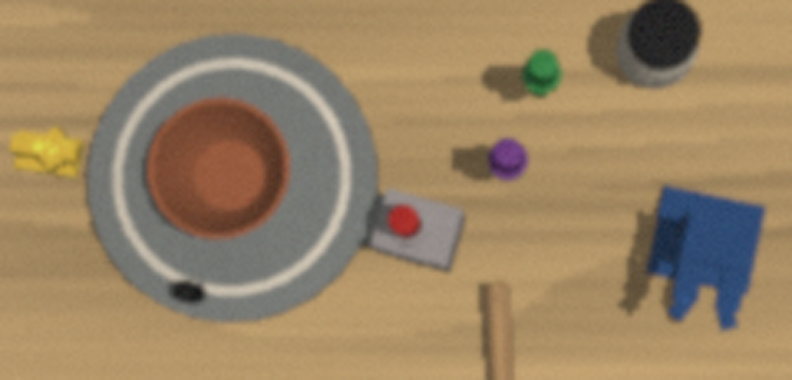

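View pics/cs.png

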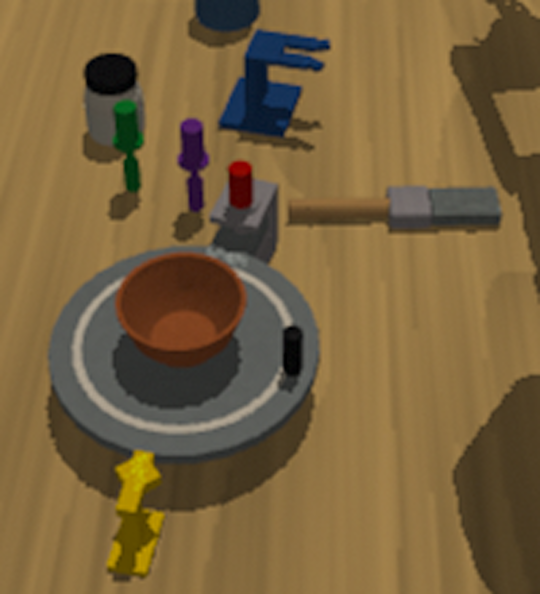

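Run:
```python
from m import *
T=pickle.load(open('top0.pkl','rb'));S=pickle.load(open('side0.pkl','rb'))
red=lambda h,s,v:((h<5)|(h>175))&(s>185)&(v>110)
print('red',comps(T,red)[0],comps(S,red)[0])
P=lambda x,y:(130+x/3.3,130+y/3.3); Q=lambda x,y:(190+x/2.7,160+y/2.7)
for n,a,b in [('knobtop',P(403,219),Q(240,168)),('pegtop',P(187,291),Q(292,331)),('tipL',P(678,320),Q(325,66)),('tipR',P(729,327),Q(328,45)),('ptr',P(82,160),Q(140,455)),
  ('bracket c',P(465,212),Q(277,182))]:
    print(n,*tri(T,a,S,b))
print('knob z.115',onz(T,*P(403,219),.115),onz(S,*Q(240,168),.115),'peg',onz(T,*P(186,291),.094),onz(S,*Q(292,331),.094))
g=comps(T,lambda h,s,v:(s<75)&(v>60),800)
l=g[1]; m=(l==l[150,200]).astype(np.uint8) # wheel
cs=max(cv2.findContours(m,0,2)[0],key=len) 
for s in g[0]: print(s)
for n,a in[('slotend',(708,285)),('tipL',(678,320)),('tipR',(729,327)),('mid',(703.5,323.5))]: print(n,onz(T,*P(*a),.085))
for n,a in[('footTL',(664,187)),('footTR',(765,207))]: print(n,onz(T,*P(*a),.008))
w=[onz(T,*P(*a),.049)for a in((86,178),(380,178),(235,33),(235,322))];print('wheel',w,np.mean(w,0))
for n,a in[('br',(465,212)),('br2',(449,270)),('br3',(383,190))]: print(n,onz(T,*P(*a),.075))
```

```text
red [([249, 194, 7, 6, 30], [251.8, 196.4])] [([275, 220, 8, 5, 35], [278.4, 222.0])]
knobtop [ 0.55283909 -0.0276531   0.11802187] 5.718624436294929e-05
pegtop [0.50392129 0.12961576 0.09134838] 0.0006055871516320831
tipL [ 0.48150939 -0.22400238  0.08155736] 0.0020509380690813812
tipR [ 0.47753487 -0.26080195  0.08069275] 0.00014399258627648852
ptr [0.60906478 0.2192682  0.05172431] 0.009680690523333393
bracket c [ 0.54257407 -0.06908122  0.06793594] 0.03976653502157299
knob z.115 [ 0.55309091 -0.02745112  0.115     ] [ 0.55313562 -0.03105424  0.115     ] peg [0.5035043  0.12976944 0.094     ] [0.50417716 0.13188941 0.094     ]
([0, 0, 560, 55, 28774], [271.2, 25.3])
([399, 58, 155, 141, 12415], [497.4, 118.4])
([0, 75, 33, 39, 880], [13.9, 96.6])
([156, 140, 115, 88, 5035], [206.3, 185.5])
([440, 287, 95, 95, 6438], [485.2, 331.2])
slotend [ 0.50760594 -0.24547077  0.085     ]
tipL [ 0.48245524 -0.2236197   0.085     ]
tipR [ 0.47738434 -0.2601268   0.085     ]
mid [ 0.4799186  -0.24188181  0.085     ]
footTL [ 0.58750829 -0.2233028   0.008     ]
footTR [ 0.57168617 -0.30131796  0.008     ]
wheel [array([0.59086061, 0.21642593, 0.049     ]), array([ 0.59021607, -0.00563691,  0.049     ]), array([0.70128512, 0.10500785, 0.049     ]), array([0.4822209 , 0.10241834, 0.049     ])] [0.59114568 0.1045538  0.049     ]
br [ 0.56183836 -0.07018214  0.075     ]
br2 [ 0.51934824 -0.05848894  0.075     ]
br3 [ 0.57819821 -0.01003099  0.075     ]
```

Request:
servo_tool:
  steps:
    - {"dx": 0.15,"dy": 0.2,"dz": 0.2,"wz": 0.038}
    - {"dx": 0.35,"dy": 0.4,"dz": 0.4,"wz": 0.076}
    - {"dx": 0.55,"dy": 0.6,"dz": 0.6,"wz": 0.114}
    - {"dx": 0.75,"dy": 0.8,"dz": 0.8,"wz": 0.152}
    - {"dx": 0.95,"dy": 1,"dz": 1,"wz": 0.19}

```text
$.steps[0]: bad value
```

Request:
servo_tool:
  steps:
    - {"dx": 0.2,"dy": 0.2,"dz": 0.0,"wz": 0.038}
    - {"dx": 0.4,"dy": 0.4,"dz": 0.0,"wz": 0.076}
    - {"dx": 0.6,"dy": 0.6,"dz": 0.0,"wz": 0.114}
    - {"dx": 0.8,"dy": 0.8,"dz": 0.0,"wz": 0.152}
    - {"dx": 1,"dy": 1,"dz": 0.0,"wz": 0.19}

```text
$.steps[0]: bad value
```

Request:
servo_tool:
  steps:
    - {"dx": 0,"dy": 0.15,"dz": 0.0,"wz": 0.038}
    - {"dx": 0,"dy": 0.3,"dz": 0.0,"wz": 0.076}
    - {"dx": 0,"dy": 0.45,"dz": 0.0,"wz": 0.114}
    - {"dx": 0,"dy": 0.6,"dz": 0.0,"wz": 0.152}
    - {"dx": 0,"dy": 0.7,"dz": 0.0,"wz": 0.19}

```text
$.steps[0]: bad value
```

Run:
```python
from m import *
c=cam('wrist'); save(c,'w1.png'); pickle.dump(c,open('w1.pkl','wb'))
o=ctrl.get_obs(); print(o['time_s'],o['eef_pos'],o['eef_rot'],o['q']); R=c['camera_from_world'];print(-R[:3,:3].T@R[:3,3], R[2,:3], proj(c,[.517,-.249,.085]))
```

```text
0.15 [ 0.22160444 -0.53009284  0.20528424] [-6.77737895e-04  9.80485692e-01  1.96589289e-01  1.23046376e-05] [-1.38133119e+00  1.81387519e-01  1.60777262e+00  1.35220430e-05
  1.35378814e+00 -2.06294089e-01]
[ 0.29419054 -0.50045662  0.37199194] [0.283248   0.11698726 0.95188474] (np.float64(47.80651634276276), np.float64(-393.41154603147436))
```

View pics/w1.png

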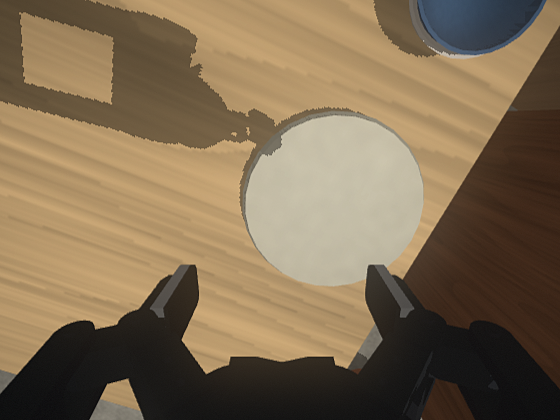

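Request:
servo_tool:
  steps:
    - {"dx": 0.15,"dy": 0.2,"dz": 0.2,"wx": 0,"wy": 0,"wz": 0.038}
    - {"dx": 0.35,"dy": 0.4,"dz": 0.4,"wx": 0,"wy": 0,"wz": 0.076}
    - {"dx": 0.55,"dy": 0.6,"dz": 0.6,"wx": 0,"wy": 0,"wz": 0.114}
    - {"dx": 0.75,"dy": 0.8,"dz": 0.8,"wx": 0,"wy": 0,"wz": 0.152}
    - {"dx": 0.95,"dy": 1,"dz": 1,"wx": 0,"wy": 0,"wz": 0.19}
  jaw: 1

```text
time_s: 0.57
eef_pos: [0.3173, -0.4293, 0.3066]
eef_rot: [-0.0, 0.878, 0.479, 0.0]
wrist_force: [1.5, -0.2, 0.6]
opening: 1.002
grasp_force: 0.0
```

Request:
servo_tool:
  steps:
    - {"dx": 0.2,"dy": 0.2,"dz": 0,"wx": 0,"wy": 0,"wz": 0.038}
    - {"dx": 0.4,"dy": 0.4,"dz": 0,"wx": 0,"wy": 0,"wz": 0.076}
    - {"dx": 0.6,"dy": 0.6,"dz": 0,"wx": 0,"wy": 0,"wz": 0.114}
    - {"dx": 0.8,"dy": 0.8,"dz": 0,"wx": 0,"wy": 0,"wz": 0.152}
    - {"dx": 1,"dy": 1,"dz": 0,"wx": 0,"wy": 0,"wz": 0.19}

```text
time_s: 0.98
eef_pos: [0.4174, -0.3293, 0.3058]
eef_rot: [-0.0, 0.698, 0.716, 0.0]
wrist_force: [1.1, 0.2, 0.4]
opening: 1.003
grasp_force: 0.0
```

Request:
servo_tool:
  steps:
    - {"dx": 0,"dy": 0.2,"dz": 0,"wx": 0,"wy": 0,"wz": 0.038}
    - {"dx": 0,"dy": 0.4,"dz": 0,"wx": 0,"wy": 0,"wz": 0.076}
    - {"dx": 0,"dy": 0.6,"dz": 0,"wx": 0,"wy": 0,"wz": 0.114}
    - {"dx": 0,"dy": 0.8,"dz": 0,"wx": 0,"wy": 0,"wz": 0.152}
    - {"dx": 0,"dy": 1,"dz": 0,"wx": 0,"wy": 0,"wz": 0.19}

```text
time_s: 1.4
eef_pos: [0.4165, -0.2294, 0.3056]
eef_rot: [-0.0, 0.457, 0.889, 0.0]
wrist_force: [0.5, 0.7, 0.1]
opening: 1.004
grasp_force: 0.0
```

Run:
```python
from m import *
c=cam('wrist'); save(c,'w2.png'); pickle.dump(c,open('w2.pkl','wb'))
o=ctrl.get_obs(); print(o['time_s'],o['eef_pos'],o['eef_rot'],o['q']); R=c['camera_from_world'];print(-R[:3,:3].T@R[:3,3], R[2,:3], proj(c,[.517,-.249,.085]),proj(c,[.553,-.0276,.119]))
```

```text
1.45 [ 0.41659884 -0.22626817  0.30582128] [-6.01621264e-04  4.52871733e-01  8.91574815e-01  1.08682226e-03] [-0.74998379 -0.12015389  1.71611813  0.00175695  1.54738554 -1.38085465]
[ 0.37099233 -0.16611602  0.4724729 ] [-0.17772317  0.24866126  0.95214602] (np.float64(330.9153867306169), np.float64(229.63491431331897)) (np.float64(480.252700822055), np.float64(111.86957002565084))
```

View pics/w2.png

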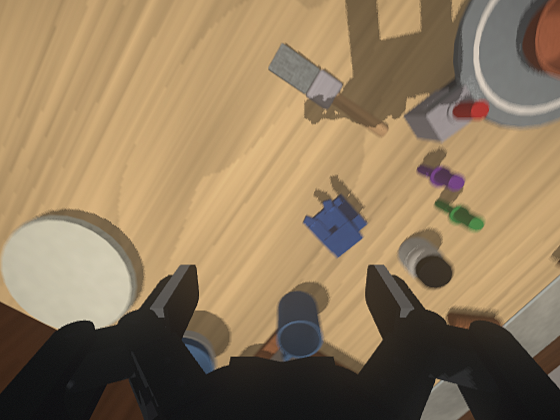

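Run:
```python
from m import *
c=pickle.load(open('w2.pkl','rb'));t=pickle.load(open('top0.pkl','rb'))
f=lambda c,x0,x1,y0,y1:cv2.resize(np.clip(cv2.cvtColor(c['frame'],cv2.COLOR_RGB2BGR)[y0:y1,x0:x1]*1.7,0,255).astype(np.uint8),(400,400),interpolation=cv2.INTER_CUBIC)
cv2.imwrite('pics/w2c.png',np.hstack([f(c,295,375,180,260),f(t,315,371,178,234)]))
```

```text
(no output)
```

View pics/w2c.png

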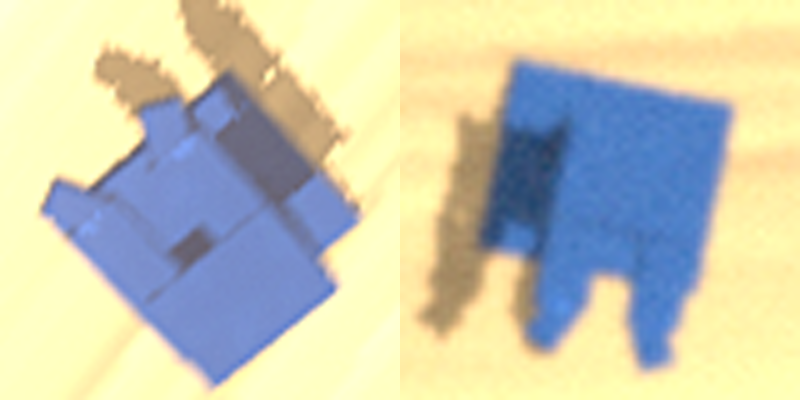

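Run:
```python
from m import *
c=pickle.load(open('w2.pkl','rb'));t=pickle.load(open('top0.pkl','rb'))
W=lambda x,y,z=.085:onz(c,295+x/5-.4,180+y/5-.4,z).round(4)[:2]
X=lambda x,y,z=.085:onz(t,315+(x-400)*.14-.4,178+y*.14-.4,z).round(4)[:2]
for n,p in dict(tipLo=(43,210),tipLi=(60,180),tipRi=(143,108),tipRo=(182,100),backL=(215,385),backR=(335,288),dark=(190,245),dl=(172,252),dr=(208,232),upL=(150,300),upR=(270,210)).items(): print(n,W(*p))
print('foot',W(228,72,.008),W(358,215,.008),W(317,253,.008))
for n,p in dict(tipLo=(527,335),tipLm=(543,350),tipRo=(673,358),tipRm=(652,370),slotL=(597,275),slotR=(632,278),plL=(560,122)).items(): print(n,X(*p))
print('foot',X(515,58,.008),X(733,105,.008),X(482,245,.008),X(697,290,.008))
```

```text
tipLo [ 0.4774 -0.2624]
tipLi [ 0.4759 -0.2524]
tipRi [ 0.4819 -0.2222]
tipRo [ 0.4892 -0.2141]
backL [ 0.5517 -0.2766]
backR [ 0.5603 -0.2323]
dark [ 0.518  -0.2464]
dl [ 0.5151 -0.251 ]
dr [ 0.5196 -0.2403]
upL [ 0.5192 -0.2664]
upR [ 0.5297 -0.2248]
foot [ 0.5191 -0.2072] [ 0.5868 -0.2204] [ 0.5844 -0.2392]
tipLo [ 0.4883 -0.2164]
tipLm [ 0.4833 -0.2217]
tipRo [ 0.4806 -0.2647]
tipRm [ 0.4767 -0.2577]
slotL [ 0.5082 -0.2399]
slotR [ 0.5072 -0.2515]
plL [ 0.5594 -0.2282]
foot [ 0.59  -0.222] [ 0.5728 -0.2998] [ 0.5227 -0.2095] [ 0.5065 -0.2859]
```

Request:
servo_tool:
  steps:
    - {"dx": 0.14,"dy": 0.2,"dz": 0,"wx": 0,"wy": 0,"wz": 0.025}
    - {"dx": 0.28,"dy": 0.4,"dz": 0,"wx": 0,"wy": 0,"wz": 0.05}
    - {"dx": 0.42,"dy": 0.6,"dz": 0,"wx": 0,"wy": 0,"wz": 0.075}
    - {"dx": 0.56,"dy": 0.8,"dz": 0,"wx": 0,"wy": 0,"wz": 0.1}
    - {"dx": 0.68,"dy": 1,"dz": 0,"wx": 0,"wy": 0,"wz": 0.121}
  jaw: 0.6

```text
time_s: 1.87
eef_pos: [0.4852, -0.1296, 0.3057]
eef_rot: [-0.0, 0.282, 0.959, 0.0]
wrist_force: [0.1, -0.1, -0.6]
opening: 0.603
grasp_force: 0.0
```

Request:
servo_tool:
  steps:
    - {"dx": 0.14,"dy": 0.2,"dz": -0.1,"wx": 0,"wy": 0,"wz": 0.025}
    - {"dx": 0.28,"dy": 0.4,"dz": -0.2,"wx": 0,"wy": 0,"wz": 0.05}
    - {"dx": 0.42,"dy": 0.6,"dz": -0.3,"wx": 0,"wy": 0,"wz": 0.075}
    - {"dx": 0.56,"dy": 0.8,"dz": -0.4,"wx": 0,"wy": 0,"wz": 0.1}
    - {"dx": 0.68,"dy": 1,"dz": -0.5,"wx": 0,"wy": 0,"wz": 0.121}

```text
time_s: 2.28
eef_pos: [0.5533, -0.0295, 0.2552]
eef_rot: [-0.0, 0.096, 0.995, 0.0]
wrist_force: [-0.1, -0.5, -0.6]
opening: 0.601
grasp_force: 0.0
```

Run:
```python
from m import *
c=cam('wrist'); save(c,'w3.png'); pickle.dump(c,open('w3.pkl','wb'))
o=ctrl.get_obs(); print(o['time_s'],o['eef_pos'],o['eef_rot'],o['q']); print(proj(c,[.5528,-.0276,.119]))
red=lambda h,s,v:((h<5)|(h>175))&(s>185)&(v>110)
for s,ce in comps(c,red,100)[0]: print(s,ce)
t=pickle.load(open('top0.pkl','rb'))
```

```text
2.3333 [ 0.55349268 -0.02599517  0.2527879 ] [-0.00136862  0.09291137  0.99567221  0.00156394] [-0.26282819  0.09959329  1.60314389  0.00264225  1.44208233 -1.64787635]
(np.float64(283.6996825574894), np.float64(193.33184091794166))
```

View pics/w3.png

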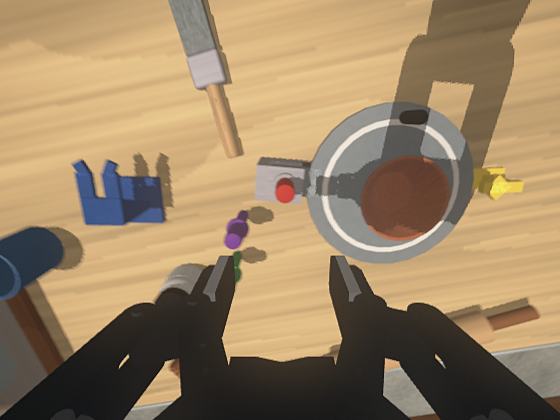

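Request:
servo_tool:
  steps:
    - {"dx": 0,"dy": 0,"dz": -0.2,"wx": 0,"wy": 0,"wz": 0}
    - {"dx": 0,"dy": 0,"dz": -0.4,"wx": 0,"wy": 0,"wz": 0}
    - {"dx": 0,"dy": 0,"dz": -0.6,"wx": 0,"wy": 0,"wz": 0}
    - {"dx": 0,"dy": 0,"dz": -0.8,"wx": 0,"wy": 0,"wz": 0}
    - {"dx": 0,"dy": 0,"dz": -1,"wx": 0,"wy": 0,"wz": 0}

```text
time_s: 2.75
eef_pos: [0.5524, -0.0306, 0.1548]
eef_rot: [-0.0, 0.098, 0.995, 0.0]
wrist_force: [0.3, -0.0, 0.8]
opening: 0.599
grasp_force: 0.0
```

Request:
servo_tool:
  steps:
    - {"dx": 0,"dy": 0,"dz": -0.2,"wx": 0,"wy": 0,"wz": 0}
    - {"dx": 0,"dy": 0,"dz": -0.4,"wx": 0,"wy": 0,"wz": 0}
    - {"dx": 0,"dy": 0,"dz": -0.6,"wx": 0,"wy": 0,"wz": 0}
    - {"dx": 0,"dy": 0,"dz": -0.7,"wx": 0,"wy": 0,"wz": 0}
    - {"dx": 0,"dy": 0,"dz": -0.7,"wx": 0,"wy": 0,"wz": 0}

```text
time_s: 3.17
eef_pos: [0.5505, -0.0302, 0.0833]
eef_rot: [-0.003, 0.098, 0.995, 0.0]
wrist_force: [-0.9, 0.4, -0.0]
opening: 0.603
grasp_force: 0.0
```

Request:
servo_tool:
  steps:
    - {"dx": 0,"dy": 0,"dz": 0,"wx": 0,"wy": 0,"wz": 0}
    - {"dx": 0,"dy": 0,"dz": 0,"wx": 0,"wy": 0,"wz": 0}
    - {"dx": 0,"dy": 0,"dz": 0,"wx": 0,"wy": 0,"wz": 0}
    - {"dx": 0,"dy": 0,"dz": 0,"wx": 0,"wy": 0,"wz": 0}
    - {"dx": 0,"dy": 0,"dz": 0,"wx": 0,"wy": 0,"wz": 0}
  jaw: 0

```text
time_s: 3.58
eef_pos: [0.554, -0.0308, 0.0877]
eef_rot: [0.002, 0.097, 0.995, -0.0]
wrist_force: [-0.2, 1.0, 6.8]
opening: 0.217
grasp_force: 58.7
```

Request:
servo_tool:
  steps:
    - {"dx": 0,"dy": 0,"dz": 0.12,"wx": 0,"wy": 0,"wz": 0}
    - {"dx": 0,"dy": 0,"dz": 0.3,"wx": 0,"wy": 0,"wz": 0}
    - {"dx": 0,"dy": 0,"dz": 0.5,"wx": 0,"wy": 0,"wz": 0}
    - {"dx": 0,"dy": 0,"dz": 0.7,"wx": 0,"wy": 0,"wz": 0}
    - {"dx": 0,"dy": 0,"dz": 0.9,"wx": 0,"wy": 0,"wz": 0}

```text
time_s: 4.0
eef_pos: [0.5523, -0.0306, 0.1774]
eef_rot: [-0.0, 0.097, 0.995, -0.0]
wrist_force: [0.6, 0.5, -1.1]
opening: 0.213
grasp_force: 60.8
```

Run:
```python
from m import *
S=cam('side');c=cam('wrist')
o=ctrl.get_obs(); print(o['time_s'],o['eef_pos'],o['eef_rot'],o['wrist_force'],o['opening'],o['grasp_force'])
x,y=map(int,proj(S,[.553,-.028,.13]));print(x,y)
a=cv2.resize(S['frame'][max(0,y-50):y+50,x-50:x+50],(400,400),interpolation=2)
b=cv2.resize(c['frame'][120:300,190:370],(400,400),interpolation=2)
cv2.imwrite('pics/g.png',np.hstack([a,b])[...,::-1])
```

```text
4.1 [ 0.55504803 -0.03123861  0.18036074] [ 3.52628745e-03  9.72175337e-02  9.95256658e-01 -7.08028522e-04] [ 0.40664907  0.04962257 -1.08540833] 0.21619127626240603 60.79559683799744
278 218
```

View pics/g.png

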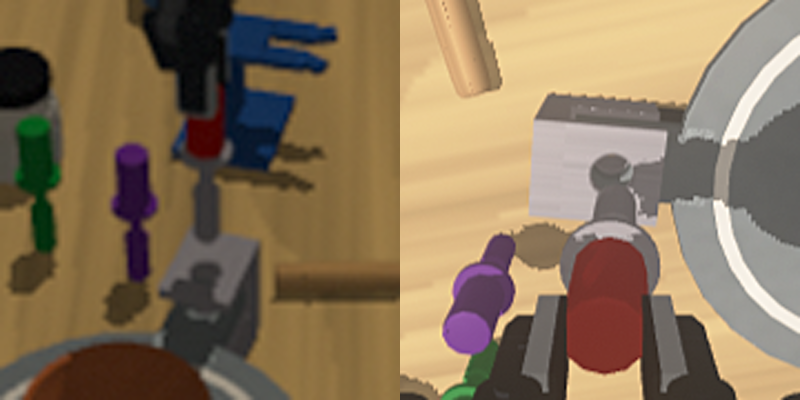

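Request:
servo_tool:
  steps:
    - {"dx": -0.1,"dy": -0.2,"dz": 0,"wx": 0,"wy": 0,"wz": 0}
    - {"dx": -0.2,"dy": -0.4,"dz": 0,"wx": 0,"wy": 0,"wz": 0}
    - {"dx": -0.3,"dy": -0.6,"dz": 0,"wx": 0,"wy": 0,"wz": 0}
    - {"dx": -0.4,"dy": -0.8,"dz": 0,"wx": 0,"wy": 0,"wz": 0}
    - {"dx": -0.5,"dy": -1,"dz": 0,"wx": 0,"wy": 0,"wz": 0}

```text
time_s: 4.52
eef_pos: [0.5014, -0.131, 0.1748]
eef_rot: [-0.001, 0.097, 0.995, 0.0]
wrist_force: [0.4, -0.5, -0.6]
opening: 0.216
grasp_force: 60.7
```

Request:
servo_tool:
  steps:
    - {"dx": -0.1,"dy": -0.2,"dz": 0,"wx": 0,"wy": 0,"wz": 0}
    - {"dx": -0.2,"dy": -0.4,"dz": 0,"wx": 0,"wy": 0,"wz": 0}
    - {"dx": -0.3,"dy": -0.6,"dz": 0,"wx": 0,"wy": 0,"wz": 0}
    - {"dx": -0.4,"dy": -0.8,"dz": 0,"wx": 0,"wy": 0,"wz": 0}
    - {"dx": -0.5,"dy": -1,"dz": 0,"wx": 0,"wy": 0,"wz": 0}

```text
time_s: 4.93
eef_pos: [0.4514, -0.231, 0.1749]
eef_rot: [-0.001, 0.097, 0.995, 0.0]
wrist_force: [-0.3, -0.6, -1.6]
opening: 0.213
grasp_force: 60.7
```

Request:
servo_tool:
  steps:
    - {"dx": 0,"dy": -0.035,"dz": -0.2,"wx": 0,"wy": 0,"wz": 0}
    - {"dx": 0,"dy": -0.035,"dz": -0.4,"wx": 0,"wy": 0,"wz": 0}
    - {"dx": 0,"dy": -0.035,"dz": -0.6,"wx": 0,"wy": 0,"wz": 0}
    - {"dx": 0,"dy": -0.035,"dz": -0.685,"wx": 0,"wy": 0,"wz": 0}
    - {"dx": 0,"dy": -0.035,"dz": -0.685,"wx": 0,"wy": 0,"wz": 0}

```text
time_s: 5.35
eef_pos: [0.4506, -0.2324, 0.1045]
eef_rot: [-0.003, 0.097, 0.995, 0.002]
wrist_force: [-0.6, 0.8, -1.0]
opening: 0.214
grasp_force: 60.8
```

Run:
```python
from m import *
S=cam('side');c=cam('wrist');T=cam('top')
for n,k in(('S',S),('W',c),('T',T)): pickle.dump(k,open(n+'1.pkl','wb'))
o=ctrl.get_obs(); print(o['time_s'],o['eef_pos'],o['eef_rot'],o['wrist_force'],o['opening'],o['grasp_force'])
red=lambda h,s,v:((h<6)|(h>174))&(s>150)&(v>60)
for k in (S,c): print(comps(k,red,20)[0])
e=o['eef_pos']
for z in (.034,.070,.094,.098,.138): print(z,proj(S,[e[0],e[1],z]),proj(c,[e[0],e[1],z]))
a=cv2.resize(S['frame'][150:230,255:335],(400,400),interpolation=2)
b=cv2.resize(c['frame'][110:290,190:370],(400,400),interpolation=2)
cv2.imwrite('pics/g2.png',np.hstack([a,b])[...,::-1])
```

```text
5.5 [ 0.45322068 -0.23428601  0.10827267] [ 4.16194943e-04  9.70786607e-02  9.95276574e-01 -3.19161397e-04] [ 0.74006737  0.11097372 -1.31208897] 0.21513564592969228 60.7716965675354
[([319, 171, 7, 10, 59], [322.0, 175.6])]
[([265, 228, 36, 60, 1785], [282.6, 258.3])]
0.034 (np.float64(319.87620875162435), np.float64(196.1550411333727)) (np.float64(281.08313199650735), np.float64(214.69139350969968))
0.07 (np.float64(320.3488114536483), np.float64(185.7452066459649)) (np.float64(281.06118355225055), np.float64(229.82980832701406))
0.094 (np.float64(320.6739471005967), np.float64(178.5835711830399)) (np.float64(281.0422584282167), np.float64(242.882960283525))
0.098 (np.float64(320.7289461215631), np.float64(177.37212930431684)) (np.float64(281.0386637837383), np.float64(245.36228039380285))
0.138 (np.float64(321.29213276613706), np.float64(164.96703781748118)) (np.float64(280.99286364091415), np.float64(276.9518341977342))
```

View pics/g2.png

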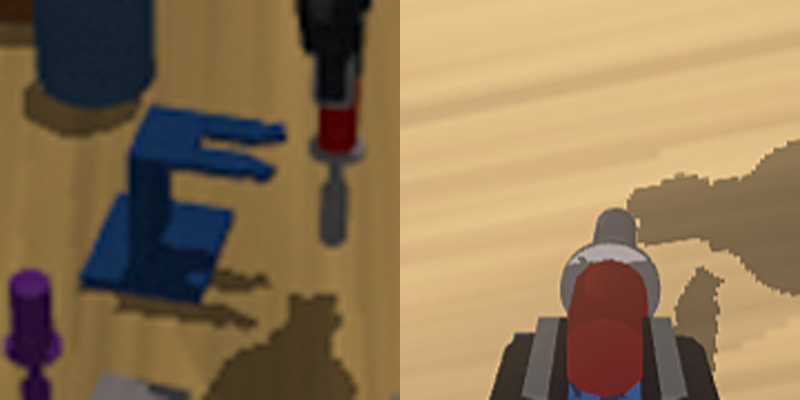

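Request:
servo_tool:
  steps:
    - {"dx": 0.08,"dy": -0.022,"dz": 0,"wx": 0,"wy": 0,"wz": 0}
    - {"dx": 0.16,"dy": -0.038,"dz": 0,"wx": 0,"wy": 0,"wz": 0}
    - {"dx": 0.24,"dy": -0.054,"dz": 0,"wx": 0,"wy": 0,"wz": 0}
    - {"dx": 0.32,"dy": -0.07,"dz": 0,"wx": 0,"wy": 0,"wz": 0}
    - {"dx": 0.4,"dy": -0.086,"dz": 0,"wx": 0,"wy": 0,"wz": 0}

```text
time_s: 5.92
eef_pos: [0.494, -0.243, 0.1078]
eef_rot: [0.0, 0.097, 0.995, -0.0]
wrist_force: [-1.1, -1.2, -1.0]
opening: 0.216
grasp_force: 60.8
```

Request:
servo_tool:
  steps:
    - {"dx": 0.06,"dy": -0.012,"dz": 0,"wx": 0,"wy": 0,"wz": 0}
    - {"dx": 0.12,"dy": -0.024,"dz": 0,"wx": 0,"wy": 0,"wz": 0}
    - {"dx": 0.16,"dy": -0.032,"dz": 0,"wx": 0,"wy": 0,"wz": 0}
    - {"dx": 0.2,"dy": -0.04,"dz": 0,"wx": 0,"wy": 0,"wz": 0}
    - {"dx": 0.23,"dy": -0.046,"dz": 0,"wx": 0,"wy": 0,"wz": 0}

```text
time_s: 6.33
eef_pos: [0.5158, -0.2476, 0.1073]
eef_rot: [-0.0, 0.097, 0.995, -0.0]
wrist_force: [-2.1, -2.3, -1.8]
opening: 0.213
grasp_force: 60.8
```

Run:
```python
from m import *
S=cam('side');c=cam('wrist')
pickle.dump(S,open('S2.pkl','wb'))
o=ctrl.get_obs(); print(o['time_s'],o['eef_pos'],o['wrist_force'],o['torque'],o['grasp_force'])
red=lambda h,s,v:((h<6)|(h>174))&(s>150)&(v>60)
for k in (S,c): print(comps(k,red,20)[0])
e=o['eef_pos']; print(proj(S,[e[0],e[1],.094]), proj(S,[.5165,-.2469,.085]))
```

```text
6.4333 [ 0.51593217 -0.24757693  0.10744273] [-2.2042363  -1.33610504 -2.34125438] [-0.55517419  0.3632404   0.05482193] 60.77567517757416
[([295, 162, 7, 14, 66], [298.2, 170.3])]
[([265, 225, 36, 63, 1889], [282.4, 256.5])]
(np.float64(297.42199987688946), np.float64(175.30451727215484)) (np.float64(297.19484972312705), np.float64(178.14099204862907))
```

Request:
servo_tool:
  steps:
    - {"dx": 0.015,"dy": -0.003,"dz": 0,"wx": 0,"wy": 0,"wz": 0}
    - {"dx": 0.03,"dy": -0.006,"dz": 0,"wx": 0,"wy": 0,"wz": 0}
    - {"dx": 0.03,"dy": -0.006,"dz": 0,"wx": 0,"wy": 0,"wz": 0}
    - {"dx": 0.03,"dy": -0.006,"dz": 0,"wx": 0,"wy": 0,"wz": 0}
    - {"dx": 0.03,"dy": -0.006,"dz": 0,"wx": 0,"wy": 0,"wz": 0}

```text
time_s: 6.85
eef_pos: [0.5186, -0.248, 0.1075]
eef_rot: [-0.0, 0.097, 0.995, -0.0]
wrist_force: [-2.4, -2.7, -2.1]
opening: 0.21
grasp_force: 60.8
```

Request:
servo_tool:
  steps:
    - {"dx": 0,"dy": 0,"dz": -0.03,"wx": 0,"wy": 0,"wz": 0}
    - {"dx": 0,"dy": 0,"dz": -0.05,"wx": 0,"wy": 0,"wz": 0}
    - {"dx": 0,"dy": 0,"dz": -0.065,"wx": 0,"wy": 0,"wz": 0}
    - {"dx": 0,"dy": 0,"dz": -0.075,"wx": 0,"wy": 0,"wz": 0}
    - {"dx": 0,"dy": 0,"dz": -0.08,"wx": 0,"wy": 0,"wz": 0}

```text
time_s: 7.27
eef_pos: [0.5189, -0.2478, 0.0994]
eef_rot: [0.0, 0.097, 0.995, 0.0]
wrist_force: [-0.4, -2.3, -0.2]
opening: 0.209
grasp_force: 60.9
```

Request:
servo_tool:
  steps:
    - {"dx": 0,"dy": 0,"dz": -0.01,"wx": 0,"wy": 0,"wz": 0}
    - {"dx": 0,"dy": 0,"dz": -0.02,"wx": 0,"wy": 0,"wz": 0}
    - {"dx": 0,"dy": 0,"dz": -0.02,"wx": 0,"wy": 0,"wz": 0}
    - {"dx": 0,"dy": 0,"dz": -0.02,"wx": 0,"wy": 0,"wz": 0}
    - {"dx": 0,"dy": 0,"dz": -0.02,"wx": 0,"wy": 0,"wz": 0}

```text
time_s: 7.68
eef_pos: [0.5189, -0.2478, 0.0977]
eef_rot: [0.0, 0.097, 0.995, -0.0]
wrist_force: [-0.9, -1.7, 2.3]
opening: 0.211
grasp_force: 61.3
```

Request:
servo_tool:
  steps:
    - {"dx": 0,"dy": 0,"dz": 0,"wx": 0,"wy": 0,"wz": 0}
    - {"dx": 0,"dy": 0,"dz": 0,"wx": 0,"wy": 0,"wz": 0}
    - {"dx": 0,"dy": 0,"dz": 0,"wx": 0,"wy": 0,"wz": 0}
    - {"dx": 0,"dy": 0,"dz": 0,"wx": 0,"wy": 0,"wz": 0}
    - {"dx": 0,"dy": 0,"dz": 0,"wx": 0,"wy": 0,"wz": 0}
  jaw: 0.6

```text
time_s: 8.1
eef_pos: [0.5187, -0.2476, 0.0973]
eef_rot: [-0.0, 0.097, 0.995, 0.0]
wrist_force: [0.3, 0.1, -0.4]
opening: 0.601
grasp_force: 0.0
```

Request:
servo_tool:
  steps:
    - {"dx": 0,"dy": 0,"dz": 0.1,"wx": 0,"wy": 0,"wz": 0}
    - {"dx": 0,"dy": 0,"dz": 0.3,"wx": 0,"wy": 0,"wz": 0}
    - {"dx": 0,"dy": 0,"dz": 0.5,"wx": 0,"wy": 0,"wz": 0}
    - {"dx": 0,"dy": 0,"dz": 0.7,"wx": 0,"wy": 0,"wz": 0}
    - {"dx": 0,"dy": 0,"dz": 0.9,"wx": 0,"wy": 0,"wz": 0}

```text
time_s: 8.52
eef_pos: [0.5187, -0.2478, 0.1892]
eef_rot: [0.0, 0.097, 0.995, -0.0]
wrist_force: [0.8, -0.6, 1.2]
opening: 0.601
grasp_force: 0.0
```

Run:
```python
from m import *
S=cam('side');c=cam('wrist')
o=ctrl.get_obs(); print(o['time_s'],o['eef_pos'],o['wrist_force'],o['opening'])
red=lambda h,s,v:((h<6)|(h>174))&(s>150)&(v>60)
for k in (S,c): print(comps(k,red,20)[0])
for z in(.089,.109,.129): print(z,proj(S,[.5165,-.2469,z]),proj(c,[.5165,-.2469,z]))
T=pickle.load(open('top0.pkl','rb'));P=lambda x,y:(130+x/3.3,130+y/3.3);C=np.array([.591,.1045])
print('ptr tip',[ (onz(T,*P(*a),.06)[:2],np.degrees(np.arctan2(*(onz(T,*P(*a),.06)[:2]-C)[::-1])), np.linalg.norm(onz(T,*P(*a),.06)[:2]-C)) for a in((82,168),(82,156),(60,150),(35,150))])
```

```text
8.6167 [ 0.52089927 -0.2493826   0.19237032] [-0.21600596 -0.23698544  0.79508988] 0.5984864724652451
[([293, 163, 8, 16, 92], [296.5, 170.8])]
[([273, 189, 24, 33, 547], [284.1, 206.6])]
0.089 (np.float64(297.1996544374331), np.float64(176.94684318431138)) (np.float64(283.9798097987352), np.float64(196.70754282084266))
0.109 (np.float64(297.22398429960367), np.float64(170.89997433227785)) (np.float64(284.07366037027697), np.float64(202.5964155241588))
0.129 (np.float64(297.24883670649916), np.float64(164.72323382709942)) (np.float64(284.1821850369017), np.float64(209.40604850160096))
ptr tip [(array([0.59704808, 0.21642046]), np.float64(86.9067964525526), np.float64(0.11208375353423324)), (array([0.60608246, 0.21660053]), np.float64(82.3372088358452), np.float64(0.11311060632751782)), (array([0.61065726, 0.23322497]), np.float64(81.3175856289578), np.float64(0.13021722724258716)), (array([0.61071782, 0.25202403]), np.float64(82.38705853172806), np.float64(0.14883592669787127))]
```

Run:
```python
from m import *
T=pickle.load(open('top0.pkl','rb'));S=pickle.load(open('side0.pkl','rb'));W=pickle.load(open('w3.pkl','rb'))
for n,c,(x0,x1,y0,y1) in(('T',T,(130,165,165,187)),('S',S,(225,255,322,375)),('W',W,(465,530,160,202))):
    hsv=cv2.cvtColor(c['frame'],cv2.COLOR_RGB2HSV)[y0:y1,x0:x1].astype(int)
    m=(hsv[...,0]>22)&(hsv[...,0]<34)&(hsv[...,1]>185)
    print(n,x0,y0)
    for i,r in enumerate(m[::1]):
        if r.any(): print(y0+i,''.join('.' if not a else ('#' if v>190 else '+' if v>130 else '-') for a,v in zip(r,hsv[i,:,2])))
```

```text
T 130 165
S 225 322
327 ...............++++...........
328 ..............-+++#+++........
329 ..............++++#+++........
330 .............++++++++-........
331 ..........-++++++++++-........
332 ........-+++++++++++++........
333 ........++++++++++++++-.......
334 ........++++++#++#+++++-......
335 ........-+++++++++++++++......
336 .........-++++++++++++++-.....
337 .........-+++++++++++++-......
338 ..........-++++++++++----.....
339 ..........-++++++++-----......
340 ..........++++++++-----.......
341 ..........++++++++---.........
342 .........-+++++++--...........
343 .........-+++++++-............
344 .........++++++++-............
345 .........++++++++-............
346 .........+++++++-.............
347 ........++++++++-.............
348 ........++++++++---...........
349 .........----++---++..+--.....
350 .........------------+++++....
351 ..........----------++++++....
352 ..........----------+++++.....
353 ..........----------+++++.....
354 ..........----------+++++.....
355 ..........-----------++++.....
356 .........-------------++......
357 .........--------------+......
358 ........----------------......
359 ........--------------+-......
360 .......+-------------++.......
361 .......++-----------+++.......
362 .......+++--------++++........
363 .......+++-------+++++........
364 ......++++------++++++........
365 ......+++------++++++-........
366 ......+++------++++++.........
367 .....+++-------++++++.........
368 .....+++-------++++++.........
369 .....+++-------+++++..........
370 .....----------+++++..........
371 .....----------+++++..........
372 ..........-.--------..........
373 .................--...........
W 465 160
```

Run:
```python
from m import *
T=pickle.load(open('top0.pkl','rb'));S=pickle.load(open('side0.pkl','rb'));W=pickle.load(open('w3.pkl','rb'))
for n,c,(x0,x1,y0,y1) in(('T',T,(130,160,165,187)),('W',W,(465,530,160,202))):
    hsv=cv2.cvtColor(c['frame'],cv2.COLOR_RGB2HSV)[y0:y1,x0:x1].astype(int)
    m=(hsv[...,1]>190)
    print(n,x0,y0)
    for i,r in enumerate(m): 
        if r.any(): print(y0+i,''.join('.' if not a else ('#' if v>200 else '+' if v>140 else '-') for a,v in zip(r,hsv[i,:,2])))
C=np.array([.591,.1045])
for n,a in dict(tip=(242.5,326.5),l=(233,333.5),r=(249,335)).items():
    p=onz(S,*a,.06)[:2]; print(n,p,np.degrees(np.arctan2(*(p-C)[::-1])),np.linalg.norm(p-C))
```

```text
T 130 165
W 465 160
tip [0.61191784 0.21995413] 79.73061767816837 0.11733376199687122
l [0.62854215 0.23687734] 74.16669082684105 0.13759786769342694
r [0.59689132 0.23907319] 87.49331473515316 0.13470208393807348
```

Request:
servo_tool:
  steps:
    - {"dx": 0,"dy": 0.2,"dz": 0.02,"wx": 0,"wy": 0,"wz": 0}
    - {"dx": 0,"dy": 0.4,"dz": 0.04,"wx": 0,"wy": 0,"wz": 0}
    - {"dx": 0,"dy": 0.6,"dz": 0.06,"wx": 0,"wy": 0,"wz": 0}
    - {"dx": 0,"dy": 0.8,"dz": 0.08,"wx": 0,"wy": 0,"wz": 0}
    - {"dx": -0.05,"dy": 1,"dz": 0.1,"wx": 0,"wy": 0,"wz": 0}

```text
time_s: 9.03
eef_pos: [0.5137, -0.1468, 0.197]
eef_rot: [-0.0, 0.097, 0.995, 0.0]
wrist_force: [-0.2, -0.4, 0.2]
opening: 0.599
grasp_force: 0.0
```

Request:
servo_tool:
  steps:
    - {"dx": 0,"dy": 0.2,"dz": 0,"wx": 0,"wy": 0,"wz": 0}
    - {"dx": 0,"dy": 0.4,"dz": 0,"wx": 0,"wy": 0,"wz": 0}
    - {"dx": 0,"dy": 0.6,"dz": 0,"wx": 0,"wy": 0,"wz": 0}
    - {"dx": 0,"dy": 0.8,"dz": 0,"wx": 0,"wy": 0,"wz": 0}
    - {"dx": -0.05,"dy": 1,"dz": 0,"wx": 0,"wy": 0,"wz": 0}

```text
time_s: 9.45
eef_pos: [0.5086, -0.0468, 0.197]
eef_rot: [-0.0, 0.097, 0.995, 0.0]
wrist_force: [-0.2, 0.5, 0.5]
opening: 0.599
grasp_force: 0.0
```

Request:
servo_tool:
  steps:
    - {"dx": 0,"dy": 0.2,"dz": 0,"wx": 0,"wy": 0,"wz": 0}
    - {"dx": 0,"dy": 0.4,"dz": 0,"wx": 0,"wy": 0,"wz": 0}
    - {"dx": 0,"dy": 0.6,"dz": 0,"wx": 0,"wy": 0,"wz": 0}
    - {"dx": 0,"dy": 0.8,"dz": 0,"wx": 0,"wy": 0,"wz": 0}
    - {"dx": -0.05,"dy": 1,"dz": 0,"wx": 0,"wy": 0,"wz": 0}

```text
time_s: 9.87
eef_pos: [0.5037, 0.0531, 0.1971]
eef_rot: [-0.0, 0.097, 0.995, 0.0]
wrist_force: [-0.0, 0.6, -0.2]
opening: 0.596
grasp_force: 0.0
```

Request:
servo_tool:
  steps:
    - {"dx": 0,"dy": 0.2,"dz": 0,"wx": 0,"wy": 0,"wz": -0.01}
    - {"dx": 0,"dy": 0.4,"dz": 0,"wx": 0,"wy": 0,"wz": -0.02}
    - {"dx": 0,"dy": 0.6,"dz": 0,"wx": 0,"wy": 0,"wz": -0.028}
    - {"dx": 0,"dy": 0.78,"dz": 0,"wx": 0,"wy": 0,"wz": -0.028}
    - {"dx": 0,"dy": 0.78,"dz": 0,"wx": 0,"wy": 0,"wz": -0.028}

```text
time_s: 10.28
eef_pos: [0.503, 0.1328, 0.197]
eef_rot: [-0.001, 0.14, 0.99, 0.001]
wrist_force: [-0.3, 0.2, -0.8]
opening: 0.599
grasp_force: 0.0
```

Run:
```python
from m import *
c=cam('wrist');S=cam('side')
o=ctrl.get_obs(); print(o['time_s'],o['eef_pos'],o['eef_rot'],o['q'][5])
print('peg pred',proj(c,[.5033,.1299,.094]),proj(c,[.5033,.1299,.049]))
x,y=map(int,proj(c,[.5033,.1299,.075])); g=cv2.cvtColor(c['frame'],cv2.COLOR_RGB2GRAY)[y-35:y+40,x-25:x+26]
for r in g[::3]: print(''.join('#' if v<30 else '+' if v<50 else '.' for v in r))
red=lambda h,s,v:((h<6)|(h>174))&(s>150)&(v>60)
print(comps(S,red,20)[0])
```

```text
10.3833 [0.50322941 0.13045559 0.19700258] [-4.18333160e-04  1.40043827e-01  9.90145191e-01 -2.28447403e-04] -1.2644233915206213
peg pred (np.float64(279.17879615247614), np.float64(203.88661961313352)) (np.float64(279.47905215880786), np.float64(192.52996148396878))
...................................................
...................................................
...................................................
...................................................
...................................................
...................................................
...................................................
...................................................
...................................................
...................................................
...................................................
..................................+................
..................................+................
...................................+...............
...................................................
...................................................
...................................................
...................................................
...................................................
...................................................
...................................................
...................................................
...................................................
...................................................
...................................................
[]
```

Run:
```python
from m import *
c=cam('wrist');S=cam('side')
g=cv2.cvtColor(c['frame'],cv2.COLOR_RGB2GRAY)[150:250,220:340]
for i,r in enumerate(g[::4]): print(150+4*i,' '.join('%3d'%v for v in r[::4]))
s=cv2.cvtColor(S['frame'],cv2.COLOR_RGB2HSV)[150:190:3,280:316:3]
for r in s: print(' '.join('%3d/%3d'%(a[0],a[2]) for a in r))
```

```text
150 197 198 197 195 193 193 194 195 196 197 197 193 192 192 192 193 193 193 192 191 188 187 188 190 189 188 186 187 186 186
154 195 192 193 194 195 195 197 196 193 191 191 191 192 192 193 192 190 188 188 189 190 187 187 186 186 186 186 187 187 187
158 195 195 198 196 194 192 190 191 190 192 192 192 191 189 187 189 189 188 186 185 184 184 184 185 186 186 185 185 185 184
162 195 193 191 190 190 189 191 192 191 190 188 186 189 189 188 186 184 184 183 183 184 183 184 186 185 183 181 181 181 179
166 189 188 190 190 192 190 188 189 195 195 190 194 194 187 182 180 182 184 184 185 185 184 182 181 181 179 179 177 176 177
170 190 191 189 187 191 196 202 202 200 197 197 196 196 205 160 148 111 111 110 111 108 105 110 148 183 142 141 188 148 151
174 188 193 200 202 201 199 198 195 195 197 202 168 122 126 114 108  99 106 113 113 111 111 109 110 110 110 111 111 111 111
178 202 200 198 196 195 194 195 197 205 110  88 134 140 152 156 153 153 154 155 148 134 122  87 108 112 112 112 111 108 108
182 194 193 195 196 198 199 179 108 146 157 154 154 153 153 151 153 154 152 151 148 148  97  94  95  92  93 
[... 2643 characters left out ...]
/ 70  20/ 72  18/ 59  90/ 11
 90/ 12  98/ 14 120/ 15 120/ 13 105/ 12 120/ 10 100/  9 105/ 10 105/  9 102/ 13  98/ 11 120/ 15
105/ 15 165/ 14   0/ 10  90/ 10  96/ 13 114/ 11 102/ 15 135/ 13 110/ 12 120/ 15  90/ 14 120/ 13
100/ 13  30/ 14   0/ 14 105/ 13  90/ 11  90/ 14  90/ 12 100/ 13  90/ 12 128/ 13 113/ 13  70/ 11
 90/ 11 165/ 14 105/ 11 120/ 17  90/ 13 105/ 12  90/ 12 105/ 15 100/ 10 105/ 13 135/ 13  60/ 16
110/ 14 100/ 13   0/ 13 105/ 13 130/ 11 120/ 14 135/ 15  70/ 16  90/ 13  90/ 11  60/ 14 105/ 13
 17/ 31 110/ 14 105/ 15 120/ 14 105/ 12  90/ 15  80/ 14 120/ 14  75/ 14 105/ 14 135/ 12   0/ 13
107/ 69 114/ 17 110/ 14 110/ 15 110/ 15  30/ 13  80/ 12  83/ 15 120/ 15 105/ 13 114/ 15   0/ 14
```

Request:
servo_tool:
  steps:
    - {"dx": 0,"dy": 0.02,"dz": -0.2,"wx": 0,"wy": 0,"wz": 0}
    - {"dx": 0,"dy": 0.02,"dz": -0.4,"wx": 0,"wy": 0,"wz": 0}
    - {"dx": 0,"dy": 0.02,"dz": -0.6,"wx": 0,"wy": 0,"wz": 0}
    - {"dx": 0,"dy": 0.02,"dz": -0.8,"wx": 0,"wy": 0,"wz": 0}
    - {"dx": 0,"dy": 0.02,"dz": -0.9,"wx": 0,"wy": 0,"wz": 0}

```text
time_s: 10.9
eef_pos: [0.5022, 0.131, 0.105]
eef_rot: [-0.002, 0.142, 0.99, -0.0]
wrist_force: [-1.0, 0.4, -0.6]
opening: 0.6
grasp_force: 0.0
```

Request:
servo_tool:
  steps:
    - {"dx": 0,"dy": 0,"dz": -0.1,"wx": 0,"wy": 0,"wz": 0}
    - {"dx": 0,"dy": 0,"dz": -0.2,"wx": 0,"wy": 0,"wz": 0}
    - {"dx": 0,"dy": 0,"dz": -0.3,"wx": 0,"wy": 0,"wz": 0}
    - {"dx": 0,"dy": 0,"dz": -0.38,"wx": 0,"wy": 0,"wz": 0}
    - {"dx": 0,"dy": 0,"dz": -0.38,"wx": 0,"wy": 0,"wz": 0}

```text
time_s: 11.32
eef_pos: [0.5027, 0.132, 0.0679]
eef_rot: [-0.001, 0.141, 0.99, -0.0]
wrist_force: [0.0, -0.0, -0.5]
opening: 0.599
grasp_force: 0.0
```

Request:
servo_tool:
  steps:
    - {"dx": 0,"dy": 0,"dz": 0,"wx": 0,"wy": 0,"wz": 0}
    - {"dx": 0,"dy": 0,"dz": 0,"wx": 0,"wy": 0,"wz": 0}
    - {"dx": 0,"dy": 0,"dz": 0,"wx": 0,"wy": 0,"wz": 0}
    - {"dx": 0,"dy": 0,"dz": 0,"wx": 0,"wy": 0,"wz": 0}
    - {"dx": 0,"dy": 0,"dz": 0,"wx": 0,"wy": 0,"wz": 0}
  jaw: 0.28

```text
time_s: 11.73
eef_pos: [0.5041, 0.1322, 0.07]
eef_rot: [0.0, 0.141, 0.99, 0.0]
wrist_force: [-0.5, 0.2, 0.2]
opening: 0.278
grasp_force: 0.0
```

Run:
```python
from m import *
o=ctrl.get_obs(); p=o['eef_pos']; print(o['time_s'],p,o['wrist_force'],o['opening'],o['grasp_force'])
C=np.array([.591,.1045]); d=p[:2]-C; r=np.linalg.norm(d);print(r,np.degrees(np.arctan2(d[1],d[0])))
prev=p[:2]
for k in range(4):
    for j in range(1,6):
        a=np.radians(163.9-(163.9-80.5)*(5*k+j)/20); q=C+.092*np.array([np.cos(a),np.sin(a)])
        print(k,j,((q-prev)*10).round(3),round(-83.4/180*j/20,4))
    prev=q
```

```text
11.7333 [0.50407634 0.13220832 0.06999766] [-0.54647915  0.18459977  0.20654687] 0.27765044250749094 0.0
0.09123307213393955 162.3194782588234
0 1 [0.006 0.042] -0.0232
0 2 [0.032 0.104] -0.0463
0 3 [0.062 0.163] -0.0695
0 4 [0.096 0.221] -0.0927
0 5 [0.134 0.276] -0.1158
1 1 [0.042 0.052] -0.0232
1 2 [0.088 0.101] -0.0463
1 3 [0.137 0.146] -0.0695
1 4 [0.19  0.188] -0.0927
1 5 [0.245 0.225] -0.1158
2 1 [0.058 0.034] -0.0232
2 2 [0.118 0.063] -0.0463
2 3 [0.18  0.088] -0.0695
2 4 [0.244 0.108] -0.0927
2 5 [0.309 0.124] -0.1158
3 1 [0.066 0.011] -0.0232
3 2 [0.133 0.017] -0.0463
3 3 [0.2   0.018] -0.0695
3 4 [0.267 0.014] -0.0927
3 5 [0.333 0.005] -0.1158
```

Request:
servo_tool:
  steps:
    - {"dx": 0.006,"dy": 0.042,"dz": 0,"wx": 0,"wy": 0,"wz": -0.023}
    - {"dx": 0.032,"dy": 0.104,"dz": 0,"wx": 0,"wy": 0,"wz": -0.046}
    - {"dx": 0.062,"dy": 0.163,"dz": 0,"wx": 0,"wy": 0,"wz": -0.07}
    - {"dx": 0.096,"dy": 0.221,"dz": 0,"wx": 0,"wy": 0,"wz": -0.093}
    - {"dx": 0.134,"dy": 0.276,"dz": 0,"wx": 0,"wy": 0,"wz": -0.116}

```text
time_s: 12.15
eef_pos: [0.5173, 0.1601, 0.0698]
eef_rot: [0.0, 0.32, 0.948, 0.0]
wrist_force: [0.2, -0.2, -0.1]
opening: 0.277
grasp_force: 0.0
```

Run:
```python
from m import *
c=cam('wrist')
g=cv2.cvtColor(c['frame'],cv2.COLOR_RGB2GRAY)[230:350,220:350]
for i,r in enumerate(g[::5]): print(230+5*i,' '.join('%3d'%v for v in r[::5]))
e=ctrl.get_obs()['eef_pos'];print(proj(c,[e[0],e[1],.094]))
```

```text
230 163 162 162 164 165 163  92  95  96  95  93  94  92  93  94  94  93  92  93  92  92  93  93  93  92  92
235 162 161 166  61  52  77  96  97  95  95 107 135  94  95  95  94  89  91  93  90  92  94  93  93  92  93
240 162 161  63  55  54  53  76  94 104 136 240 244 132 127 152 238 231 217 192 138 146 102 130  93  93  93
245 162 164  54  54  53  53  47 141 135 224 236 233 235 236 236 234 233 233 233 233 234 231 153 138  89  92
250 160 112  55  52  53  51 199 244 205 140 148 149 150 150 151 150 149 144 156 235 235 232 232 232 235 150
255 173  48  53  52  50  49 103  93 160 150 149 151 150 151 149 150 150  45 104 101 150 144 207 233 231 233
260 239  54  51  50  50 104 102  51 158 150 150 151 151 151 149 147 147  43 104 102 155 155 148 147 180 235
265  44  53  53  54  53 103 100  48 119 148 148 149 150 151 148 146 148  45  95 102  77  53  64 150 151 150
270  64  58  54  52  50 101 101  48 120 148 145 146 146 147 148 146 145  45  42 102 104  52  52 152 149 150
275  61  59  52  50  48 101 103  46  84 146 145 145 148 148 147 147 148  44  47 101 102  50  51  86 148 147
280  52  56  50  49 
[... 854 characters left out ...]
8  38  37  36  38  38  28  70  68  69  67  66  68  69  68  68  66  39  38  38  38  37  39  37  38
325  39  37  37  37  37  38  33  43  67  66  68  68  68  68  67  69  69  70  38  37  38  36  37  37  37  38
330  35  35  35  37  35  35 120  66  69  69  67  67  68  65  67  67  70  68  34  32  36  36  37  36  35  37
335  36  34  35  34  34  38  65  64  63  59 111 136 130 135 131 126 124  95  61  36  37  36  36  36  34  35
340  34  35  34  33  33  34  85 137 127 131 122 124 129 128 130 125 124 123 131  87  36  36  34  35  34  33
345  33  36  34  31  34  34 135 121 133 130 132 127 135 127 132 130 125 126 132  66  35  34  33  34  34  36
(np.float64(284.105870394455), np.float64(267.13244375315975))
```

Run:
```python
from m import *
c=cam('wrist'); e=ctrl.get_obs()['eef_pos']; C=np.array([.591,.1045])
for z in(.049,.094): print(z,proj(c,[.5033,.1299,z]))
for u,v in((233,240),(233,250),(240,250)):
    p=onz(c,u,v,.094)[:2]; d=p-C; print(u,v,p,np.linalg.norm(d),np.degrees(np.arctan2(d[1],d[0])))
g=cv2.cvtColor(c['frame'],cv2.COLOR_RGB2GRAY)[190:300,180:275]
for i,r in enumerate(g[::4]): print(190+4*i,' '.join('%3d'%v for v in r[::4]))
d=e[:2]-C;print(e,np.degrees(np.arctan2(d[1],d[0])))
c=cam('top');save(c,'t3.png')
g=cv2.cvtColor(c['frame'],cv2.COLOR_RGB2GRAY)[200:236:2,160:236:2]
for i,r in enumerate(g): print(200+2*i,' '.join('%3d'%v for v in r))
```

```text
0.049 (np.float64(234.47395142286368), np.float64(244.3954348991823))
0.094 (np.float64(222.080405161552), np.float64(277.9927390501653))
233 240 [0.48946496 0.1496729 ] 0.11113035340248076 156.01573807811522
233 250 [0.49393257 0.14586803] 0.10551492601697995 156.91734944921836
240 250 [0.49623261 0.14886519] 0.10463807868745173 154.91343829505774
190 202 204 205 207 204 200 200 201 201 201 199 196 198 196 193 191 191 191 193 193 193 195 156 158
194 203 205 206 202 200 200 201 201 200 197 197 199 194 194 191 190 192 192 199 105 110 117 115 114
198 206 206 202 200 200 201 202 199 195 197 198 194 192 191 191 192 161 158 117 117 117 115 114 113
202 204 200 199 199 200 200 198 196 198 196 192 195 189 191 194 114 120 119 116 117 116 114 114 114
206 199 199 199 199 199 197 196 196 202 200 199 205 206 112 116 119 117 117 115 113 114 115 115 117
210 199 199 200 199 196 197 197 203 207 206 206 179 126 119 119 118 116 117 108  94  89  91  90  90
214 200 202 199 197 206 208 204 206 205 205 126 128 125 119 113  97  91  89  99  98  99 100  97  97
218 200 198 199 209 211 207 206 203 206 218 127 1
[... 4212 characters left out ...]
 119 120 124 122 122 125 132 142 151 157 158 157 158 158 156 156 158 158 155
228  61  61  61  74 142 149 148 148 143 102  42  74  82 112 143 144 143 144 149 149 154 153 151 153 152 159 159 156 157 157 157 156 157 157 157 154 158 155
230  61  60  62  78 141 150 149 151 150 141  84  58  86 141 148 151 147 147 151 149 155 153 160 159 161 159 158 159 161 160 159 160 157 159 159 160 159 160
232  63  61  63  85 144 151 151 151 151 151 139 117 139 149 151 151 151 151 149 150 153 151 152 152 155 152 153 155 151 153 153 154 151 152 150 155 153 153
234  63  61  64  94 149 152 156 156 155 154 153 154 152 156 153 151 153 153 152 156 154 154 153 154 152 151 152 151 149 150 150 148 151 150 147 151 148 152
```

Request:
servo_tool:
  steps:
    - {"dx": 0,"dy": 0,"dz": 0.35,"wx": 0,"wy": 0,"wz": 0.02}
    - {"dx": -0.04,"dy": -0.08,"dz": 0.4,"wx": 0,"wy": 0,"wz": 0.046}
    - {"dx": -0.08,"dy": -0.16,"dz": 0.4,"wx": 0,"wy": 0,"wz": 0.07}
    - {"dx": -0.12,"dy": -0.24,"dz": 0.4,"wx": 0,"wy": 0,"wz": 0.093}
    - {"dx": -0.144,"dy": -0.295,"dz": 0.4,"wx": 0,"wy": 0,"wz": 0.116}
  jaw: 0.6

```text
time_s: 12.72
eef_pos: [0.5022, 0.1294, 0.1098]
eef_rot: [0.0, 0.138, 0.99, -0.0]
wrist_force: [-0.2, -0.1, 0.1]
opening: 0.602
grasp_force: 0.0
```

Request:
servo_tool:
  steps:
    - {"dx": 0,"dy": 0,"dz": 0,"wx": 0,"wy": 0,"wz": 0}
    - {"dx": 0,"dy": 0,"dz": -0.15,"wx": 0,"wy": 0,"wz": 0}
    - {"dx": 0,"dy": 0,"dz": -0.3,"wx": 0,"wy": 0,"wz": 0}
    - {"dx": 0,"dy": 0,"dz": -0.45,"wx": 0,"wy": 0,"wz": 0}
    - {"dx": 0,"dy": 0,"dz": -0.54,"wx": 0,"wy": 0,"wz": 0}

```text
time_s: 13.13
eef_pos: [0.5018, 0.1302, 0.054]
eef_rot: [-0.001, 0.141, 0.99, -0.0]
wrist_force: [-0.1, -0.3, -1.1]
opening: 0.599
grasp_force: 0.0
```

Request:
servo_tool:
  steps:
    - {"dx": 0,"dy": 0,"dz": 0,"wx": 0,"wy": 0,"wz": 0}
    - {"dx": 0,"dy": 0,"dz": 0,"wx": 0,"wy": 0,"wz": 0}
    - {"dx": 0,"dy": 0,"dz": 0,"wx": 0,"wy": 0,"wz": 0}
    - {"dx": 0,"dy": 0,"dz": 0,"wx": 0,"wy": 0,"wz": 0}
    - {"dx": 0,"dy": 0,"dz": 0,"wx": 0,"wy": 0,"wz": 0}
  jaw: 0.28

```text
time_s: 13.55
eef_pos: [0.5035, 0.1303, 0.0564]
eef_rot: [0.001, 0.141, 0.99, 0.0]
wrist_force: [0.9, -0.7, 1.7]
opening: 0.28
grasp_force: 0.0
```

Run:
```python
from m import *
c=cam('wrist'); o=ctrl.get_obs();print(o['time_s'],o['eef_pos'],o['eef_rot'],o['wrist_force'],o['opening'],o['grasp_force'])
for z in(.049,.094): print(z,proj(c,[.5033,.1299,z]))
g=cv2.cvtColor(c['frame'],cv2.COLOR_RGB2GRAY)[220:320,220:345]
for i,r in enumerate(g[::4]): print(220+4*i,' '.join('%3d'%v for v in r[::4]))
```

```text
13.6 [0.50333304 0.13029399 0.05627489] [7.13008159e-04 1.40910892e-01 9.90022020e-01 1.10708490e-04] [-0.37342713  0.2365952   0.46233612] 0.281230246840363 0.0
0.049 (np.float64(281.57271525903576), np.float64(243.29885139788))
0.094 (np.float64(281.5740325885246), np.float64(280.06678137266306))
220 210 217 127 130 122  96  98  99  99 101 138 154 162 164 159 157 156 157 159 163 100  97  97  93  89  87  86  85  93 112 109 109
224 186 124 101 102 100 147 168 161 130  98  97  93  91  96 129 158 161 130  93  92  94  94  93  93  93  94  93  97  92  84  85  90
228 104  90 148 170 161 160 159 161  99  99  98  98  97  97  96  96  96  96  95  95  94  93  92  92  93  93  93  92  92  93  94  88
232 169 161 163 162 161 159 159 158  94  99  98  99  97  96  95  98 103 101  96  93  93  93  92  93  92  93  93  92  92  92  92  91
236 161 162 162 161 159 158 157 159  99  98  97  98  97  96 100  46  47  45  40  94  92  92  92  92  93  92  92  92  92  91  91  91
240 162 162 162 159 159 158 158 159  96  97  97  97  95  95  46  48  46  45  44  40  93  92  93  93  91  90  90  90  90  90  89  90
244 162 
[... 1799 characters left out ...]
  35  37 100  38  38  38  39  38  37  37
300  50  49  48  53  46  46  45  45  46  41 152 146 146 146 145 145 151 121  86  83  85  91  35  38  36  37  36  37  38  37  38  39
304  48  46  47  45  45  45  44  44  44  36 149 146 147 155  81  85  87  86  85  84  84  89  34  38  37  37  36  35  36  37  35  37
308  44  46  44  44  45  43  43  42  41  33 144 150  80  87  86  87  87  85  85  85  84  86  32  38  36  38  36  36  37  37  35  36
312  46  42  45  43  43  42  39  41  40  23 125  83  86  85  86  85  84  86  85  84  85  87  31  36  35  36  35  36  35  36  36  35
316  43  41  42  42  41  41  40  39  39  49  82  85  85  85  85  84  85  86  85  85  84  85  32  36  35  35  35  35  35  34  34  35
```

Request:
servo_tool:
  steps:
    - {"dx": 0,"dy": 0.01,"dz": -0.03,"wx": 0,"wy": 0,"wz": 0}
    - {"dx": 0,"dy": 0.03,"dz": -0.05,"wx": 0,"wy": 0,"wz": 0}
    - {"dx": 0,"dy": 0.03,"dz": -0.05,"wx": 0,"wy": 0,"wz": 0}
    - {"dx": 0,"dy": 0.03,"dz": -0.05,"wx": 0,"wy": 0,"wz": 0}
    - {"dx": 0,"dy": 0.03,"dz": -0.05,"wx": 0,"wy": 0,"wz": 0}
  jaw: 0.05

```text
time_s: 14.02
eef_pos: [0.5047, 0.1338, 0.0542]
eef_rot: [0.002, 0.141, 0.99, 0.001]
wrist_force: [-8.5, 0.4, 27.0]
opening: 0.154
grasp_force: 58.4
```

Request:
servo_tool:
  steps:
    - {"dx": 0,"dy": 0,"dz": 0.03,"wx": 0,"wy": 0,"wz": 0}
    - {"dx": 0,"dy": 0,"dz": 0.06,"wx": 0,"wy": 0,"wz": 0}
    - {"dx": 0,"dy": 0,"dz": 0.1,"wx": 0,"wy": 0,"wz": 0}
    - {"dx": 0,"dy": 0,"dz": 0.1,"wx": 0,"wy": 0,"wz": 0}
    - {"dx": 0,"dy": 0,"dz": 0.1,"wx": 0,"wy": 0,"wz": 0}
  jaw: 0.23

```text
time_s: 14.43
eef_pos: [0.5027, 0.1332, 0.0605]
eef_rot: [0.0, 0.141, 0.99, 0.0]
wrist_force: [-0.7, 0.7, 0.0]
opening: 0.232
grasp_force: 0.0
```

Request:
servo_tool:
  steps:
    - {"dx": 0.006,"dy": 0.042,"dz": 0,"wx": 0,"wy": 0,"wz": -0.023}
    - {"dx": 0.032,"dy": 0.104,"dz": 0,"wx": 0,"wy": 0,"wz": -0.046}
    - {"dx": 0.062,"dy": 0.163,"dz": 0,"wx": 0,"wy": 0,"wz": -0.07}
    - {"dx": 0.096,"dy": 0.221,"dz": 0,"wx": 0,"wy": 0,"wz": -0.093}
    - {"dx": 0.134,"dy": 0.276,"dz": 0,"wx": 0,"wy": 0,"wz": -0.116}

```text
time_s: 14.85
eef_pos: [0.5155, 0.1609, 0.0599]
eef_rot: [-0.001, 0.32, 0.948, -0.0]
wrist_force: [-0.9, -1.1, 0.4]
opening: 0.23
grasp_force: 0.6
```

Run:
```python
from m import *
c=cam('wrist'); o=ctrl.get_obs();print(o['time_s'],o['eef_pos'],o['eef_rot'],o['wrist_force'],o['opening'],o['grasp_force'])
C=np.array([.591,.1045]);d=o['eef_pos'][:2]-C;print(np.linalg.norm(d),np.degrees(np.arctan2(d[1],d[0])))
g=cv2.cvtColor(c['frame'],cv2.COLOR_RGB2GRAY)[230:300,200:345]
for i,r in enumerate(g[::5]): print(230+5*i,' '.join('%3d'%v for v in r[::5]))
```

```text
14.9 [0.51635392 0.16169097 0.06007517] [-2.80647788e-04  3.21624874e-01  9.46867128e-01  6.22833047e-05] [ 0.38952284 -0.33471939 -0.4184599 ] 0.22667725863473256 0.0
0.094036397405069 142.54204331557915
230 206 209 126 125  96  94 167 166 164 163  99  97  97  96  96  96  96  95  94  93  92  93  93  93  93  93  93  92  93
235 208 186  98 143 167 166 165 163 163 163 141  96  97  95  96  57  43  89  92  93  94  95  94  94  91  92  92  94  93
240 118 155 167 165 166 166 163 163 163 163 161 156 107  95  47  49  47  47  97  94  94  93  92  92  91  92  91  92  93
245 169 168 168 167 167 164 162 163 163 161 161 160 159 160  49  48  46  45  37  93  89 116  88  90  93  90  92  94  94
250 166 166 167 166 166 165 166 164 163 163 156 199 236 253  47  47  46  46  28 188 236 237 242 224 146 150 113  95  94
255 165 162 164 165 166 165 164 158 218 242 138 104  54 255  47  45  44  44  36 238 104 104 101 240 235 235 236 194  92
260 163 163 165 165 165 151 244 240 244 247 100 105  49  89  47  45  44  43  40 151  60 106 102 137 222 239 234 233 234
265 165 164 163 159 246 240 240 252  56  57 105 105  50  58  45  44  43  43  40 149  54  58 102 109  49  41 149 215 235
270 162 161 233 240 239 242 179  57  57  53 105 104  50  45  46  44  42  43  42 149  50  40 101 102  48  49 155 151 150
275 159 244 239 240 216 154 154  56  55  76 105 107  47  44  44  43  42  42  40 151  49  43 101 101  46  49  33 148 149
280 242 240 242 150 154 153 165  56  53 106 103 101  47  43  42  40  41  41  37 147  43  44 101 101  48  48  47 150 149
285 240 246 152 154 150 151  63  54  52 105 102  52  44 163  42  39  40  39 118 144  49  42 103 100  95  48  48 153 151
290 242 153 153 153 151 160  52  53  51  45 115  49  43 151 154  91  64 136 140 130  44  41 112  86  44  46  47  66 149
295 152 154 154 154 156  53  52  49  49  48  45  50  42 149 145 148  81  87  87  87  67  42 118  43  44  45  45  47  42
```

Request:
servo_tool:
  steps:
    - {"dx": 0.042,"dy": 0.052,"dz": 0,"wx": 0,"wy": 0,"wz": -0.023}
    - {"dx": 0.088,"dy": 0.101,"dz": 0,"wx": 0,"wy": 0,"wz": -0.046}
    - {"dx": 0.137,"dy": 0.146,"dz": 0,"wx": 0,"wy": 0,"wz": -0.07}
    - {"dx": 0.19,"dy": 0.188,"dz": 0,"wx": 0,"wy": 0,"wz": -0.093}
    - {"dx": 0.245,"dy": 0.225,"dz": 0,"wx": 0,"wy": 0,"wz": -0.116}

```text
time_s: 15.32
eef_pos: [0.5397, 0.1834, 0.0597]
eef_rot: [-0.001, 0.485, 0.874, -0.001]
wrist_force: [-1.6, 0.3, 0.5]
opening: 0.233
grasp_force: 0.6
```

Request:
servo_tool:
  steps:
    - {"dx": 0.058,"dy": 0.034,"dz": 0,"wx": 0,"wy": 0,"wz": -0.023}
    - {"dx": 0.118,"dy": 0.063,"dz": 0,"wx": 0,"wy": 0,"wz": -0.046}
    - {"dx": 0.18,"dy": 0.088,"dz": 0,"wx": 0,"wy": 0,"wz": -0.07}
    - {"dx": 0.244,"dy": 0.108,"dz": 0,"wx": 0,"wy": 0,"wz": -0.093}
    - {"dx": 0.309,"dy": 0.124,"dz": 0,"wx": 0,"wy": 0,"wz": -0.116}

```text
time_s: 15.73
eef_pos: [0.5707, 0.1959, 0.0596]
eef_rot: [-0.001, 0.636, 0.772, -0.001]
wrist_force: [-1.5, -0.1, -0.0]
opening: 0.228
grasp_force: 0.7
```

Run:
```python
from m import *
o=ctrl.get_obs();print(o['time_s'],o['eef_pos'],o['wrist_force'],o['opening'],o['q'][5])
C=np.array([.591,.1045]);d=o['eef_pos'][:2]-C;print(np.linalg.norm(d),np.degrees(np.arctan2(d[1],d[0])))
print(np.array([.6062,.1952])-o['eef_pos'][:2])
```

```text
15.7333 [0.57072443 0.19585583 0.05961281] [-1.5449143  -0.10894488 -0.00338297] 0.22822774466320975 -0.0593474746787305
0.09357877646368819 102.51343332100922
[ 0.03547557 -0.00065583]
```

Request:
servo_tool:
  steps:
    - {"dx": 0.076,"dy": 0.008,"dz": 0,"wx": 0,"wy": 0,"wz": -0.023}
    - {"dx": 0.152,"dy": 0.01,"dz": 0,"wx": 0,"wy": 0,"wz": -0.046}
    - {"dx": 0.228,"dy": 0.008,"dz": 0,"wx": 0,"wy": 0,"wz": -0.07}
    - {"dx": 0.304,"dy": 0,"dz": 0,"wx": 0,"wy": 0,"wz": -0.093}
    - {"dx": 0.375,"dy": -0.015,"dz": 0,"wx": 0,"wy": 0,"wz": -0.116}

```text
time_s: 16.15
eef_pos: [0.6085, 0.1944, 0.0596]
eef_rot: [-0.001, 0.765, 0.644, -0.001]
wrist_force: [-0.1, 1.5, 0.6]
opening: 0.232
grasp_force: 0.6
```

Request:
servo_tool:
  steps:
    - {"dx": 0,"dy": 0,"dz": 0,"wx": 0,"wy": 0,"wz": 0}
    - {"dx": 0,"dy": 0,"dz": 0,"wx": 0,"wy": 0,"wz": 0}
    - {"dx": 0,"dy": 0,"dz": 0,"wx": 0,"wy": 0,"wz": 0}
    - {"dx": 0,"dy": 0,"dz": 0,"wx": 0,"wy": 0,"wz": 0}
    - {"dx": 0,"dy": 0,"dz": 0,"wx": 0,"wy": 0,"wz": 0}
  jaw: 0.4

```text
time_s: 16.57
eef_pos: [0.6086, 0.1943, 0.0604]
eef_rot: [-0.0, 0.764, 0.645, -0.0]
wrist_force: [0.1, 0.0, 0.1]
opening: 0.399
grasp_force: 0.0
```

Request:
servo_tool:
  steps:
    - {"dx": 0,"dy": 0,"dz": 0.2,"wx": 0,"wy": 0,"wz": 0}
    - {"dx": 0,"dy": 0,"dz": 0.4,"wx": 0,"wy": 0,"wz": 0}
    - {"dx": 0,"dy": 0,"dz": 0.6,"wx": 0,"wy": 0,"wz": 0}
    - {"dx": 0,"dy": 0,"dz": 0.8,"wx": 0,"wy": 0,"wz": 0}
    - {"dx": 0,"dy": 0,"dz": 1,"wx": 0,"wy": 0,"wz": 0}

```text
time_s: 16.98
eef_pos: [0.6086, 0.1943, 0.1615]
eef_rot: [-0.0, 0.764, 0.645, -0.0]
wrist_force: [0.2, 0.2, 0.1]
opening: 0.402
grasp_force: 0.0
```

Request:
servo_tool:
  steps:
    - {"dx": -0.2,"dy": 0.1,"dz": 0.2,"wx": 0,"wy": 0,"wz": 0}
    - {"dx": -0.4,"dy": 0.2,"dz": 0.4,"wx": 0,"wy": 0,"wz": 0}
    - {"dx": -0.6,"dy": 0.3,"dz": 0.6,"wx": 0,"wy": 0,"wz": 0}
    - {"dx": -0.8,"dy": 0.4,"dz": 0.8,"wx": 0,"wy": 0,"wz": 0}
    - {"dx": -1,"dy": 0.5,"dz": 1,"wx": 0,"wy": 0,"wz": 0}

```text
time_s: 17.4
eef_pos: [0.5077, 0.2446, 0.2614]
eef_rot: [-0.0, 0.764, 0.645, 0.0]
wrist_force: [0.1, -0.0, 0.8]
opening: 0.399
grasp_force: 0.0
```

Run:
```python
from m import *
S=cam('side');W=cam('wrist');o=ctrl.get_obs();print(o['time_s'],o['eef_pos'])
C=np.array([.591,.1045])
red=lambda h,s,v:((h<6)|(h>174))&(s>150)&(v>60)
print('pin',comps(S,red,20)[0],proj(S,[.5165,-.2469,.109]))
for n,c in(('S',S),('W',W)):
    u,v=proj(c,[.6062,.1952,.094]);b=proj(c,[.6062,.1952,.049]);print(n,u,v,b,proj(c,[.6062+.01,.1952-.002,.094]))
    x,y=int(u),int(v)
    if not(30<x<530 and 30<y<390): continue
    g=cv2.cvtColor(c['frame'],cv2.COLOR_RGB2GRAY)[y-24:y+30,x-27:x+28]
    for i,r in enumerate(g[::3]): print(y-24+3*i,' '.join('%3d'%q for q in r[::3]))
    print('cols',x-27)
```

```text
17.5 [0.50842065 0.24636872 0.26498906]
pin [] (np.float64(297.22398429960367), np.float64(170.89997433227785))
S 245.59477900056925 305.7283292454083 (np.float64(247.15069854651227), np.float64(319.6217956255217)) (np.float64(240.68024566115216), np.float64(304.76156683872995))
281 116 129  87  89  88  88  78  59  59  60  78  79  77  76  78  77  78  69  54
284 154  89  88  87  88  88  43  68  67  65  75  77  78  76  75  77  78  74  61
287 152  86  87  87  87  61  46  43  39  70  76  77  76  77  76  77  68  35  36
290 149  87  89  88  87  45  46  45  42  37  39  36  40  36  38  38  38  36  45
293 152  83  86  87  89  45  46  43  45  45  40  38  37  38  40  38  42  47  46
296 150 103  87  86  86  43  46  43  45  45  43  45  44  42  43  45  46  45  45
299 114 146  88  85  88  40  43  44  44  44  44  45  46  45  43  46  46  46  45
302  86 151  94  88  89  78  45  44  46  46  44  45  45  45  46  45  46  44  46
305  86  93 151  89  86  88  71  34  16  15  46  44  44  45  44  45  46  43  79
308  89  87 124 153  94  88  89  39  18  17  46  45  44  43  44  45  68  90  89
311  86  87  87 103 
[... 1543 characters left out ...]
144 142 143 138  71  72 144 139 138 138 150 223 221
220 142 145 117  82  77  80  82  83  82  82  86 145 143 139 138 137 138 133 193
223 154  79  84  84  84  84  84  85  84  83  84  82  79 136 136 137 138 137 136
226  84  85  85  84  84  84  85  84  84  84  84  84  84  83 132 138 139 138 137
229  85  85  84  85  84  84  85  84  85  84  85  85  85  84  83 139 138 138 136
232  86  85  85  84  85  83  84  85  83  83  84  84  84  84  84  83 135 136 135
235  85  84  84  84  84  84  84  83  82  83  83  84  84  83  83  84  75 136 134
238  84  83  83  82  84  83  84  83  83  84  83  83  84  82  84  84  80 135 134
241  86  85  83  84  84  83  82  79  82  84  84  84  84  83  83  84  84 140 136
cols 340
```

Request:
servo_tool:
  steps:
    - {"dx": -0.2,"dy": -0.2,"dz": 0,"wx": 0,"wy": 0,"wz": 0}
    - {"dx": -0.4,"dy": -0.4,"dz": 0,"wx": 0,"wy": 0,"wz": 0}
    - {"dx": -0.6,"dy": -0.6,"dz": 0,"wx": 0,"wy": 0,"wz": 0}
    - {"dx": -0.8,"dy": -0.8,"dz": 0,"wx": 0,"wy": 0,"wz": 0}
    - {"dx": -1,"dy": -1,"dz": 0,"wx": 0,"wy": 0,"wz": 0}

```text
time_s: 17.92
eef_pos: [0.4079, 0.1432, 0.2596]
eef_rot: [-0.0, 0.764, 0.645, -0.0]
wrist_force: [0.1, -1.1, 0.1]
opening: 0.398
grasp_force: 0.0
```

Request:
servo_tool:
  steps:
    - {"dx": 0,"dy": -0.2,"dz": 0,"wx": 0,"wy": 0,"wz": 0}
    - {"dx": 0,"dy": -0.4,"dz": 0,"wx": 0,"wy": 0,"wz": 0}
    - {"dx": 0,"dy": -0.6,"dz": 0,"wx": 0,"wy": 0,"wz": 0}
    - {"dx": 0,"dy": -0.8,"dz": 0,"wx": 0,"wy": 0,"wz": 0}
    - {"dx": 0,"dy": -1,"dz": 0,"wx": 0,"wy": 0,"wz": 0}

```text
time_s: 18.33
eef_pos: [0.4088, 0.043, 0.26]
eef_rot: [0.0, 0.764, 0.645, -0.0]
wrist_force: [0.8, -0.2, -0.1]
opening: 0.404
grasp_force: 0.0
```

Request:
servo_tool:
  steps:
    - {"dx": 0,"dy": -0.2,"dz": 0,"wx": 0,"wy": 0,"wz": 0}
    - {"dx": 0,"dy": -0.4,"dz": 0,"wx": 0,"wy": 0,"wz": 0}
    - {"dx": 0,"dy": -0.6,"dz": 0,"wx": 0,"wy": 0,"wz": 0}
    - {"dx": 0,"dy": -0.8,"dz": 0,"wx": 0,"wy": 0,"wz": 0}
    - {"dx": 0,"dy": -1,"dz": 0,"wx": 0,"wy": 0,"wz": 0}

```text
time_s: 18.75
eef_pos: [0.4087, -0.0571, 0.2599]
eef_rot: [-0.0, 0.764, 0.645, -0.0]
wrist_force: [1.1, -0.5, 0.4]
opening: 0.397
grasp_force: 0.0
```

Request:
servo_tool:
  steps:
    - {"dx": 0,"dy": -0.2,"dz": 0,"wx": 0,"wy": 0,"wz": 0}
    - {"dx": 0,"dy": -0.4,"dz": 0,"wx": 0,"wy": 0,"wz": 0}
    - {"dx": 0,"dy": -0.6,"dz": 0,"wx": 0,"wy": 0,"wz": 0}
    - {"dx": 0,"dy": -0.8,"dz": 0,"wx": 0,"wy": 0,"wz": 0}
    - {"dx": 0,"dy": -1,"dz": 0,"wx": 0,"wy": 0,"wz": 0}

```text
time_s: 19.17
eef_pos: [0.4086, -0.1571, 0.2598]
eef_rot: [-0.0, 0.764, 0.645, -0.0]
wrist_force: [0.8, 0.1, 0.2]
opening: 0.396
grasp_force: 0.0
```

Request:
servo_tool:
  steps:
    - {"dx": -0.1,"dy": -0.2,"dz": 0,"wx": 0,"wy": 0,"wz": 0}
    - {"dx": -0.2,"dy": -0.4,"dz": 0,"wx": 0,"wy": 0,"wz": 0}
    - {"dx": -0.3,"dy": -0.6,"dz": 0,"wx": 0,"wy": 0,"wz": 0}
    - {"dx": -0.4,"dy": -0.8,"dz": 0,"wx": 0,"wy": 0,"wz": 0}
    - {"dx": -0.5,"dy": -1,"dz": 0,"wx": 0,"wy": 0,"wz": 0}

```text
time_s: 19.58
eef_pos: [0.3581, -0.2569, 0.2598]
eef_rot: [-0.0, 0.764, 0.645, -0.0]
wrist_force: [0.1, 0.0, -0.7]
opening: 0.406
grasp_force: 0.0
```

Request:
servo_tool:
  steps:
    - {"dx": -0.1,"dy": -0.2,"dz": 0,"wx": 0,"wy": 0,"wz": 0}
    - {"dx": -0.2,"dy": -0.4,"dz": 0,"wx": 0,"wy": 0,"wz": 0}
    - {"dx": -0.3,"dy": -0.6,"dz": 0,"wx": 0,"wy": 0,"wz": 0}
    - {"dx": -0.4,"dy": -0.8,"dz": 0,"wx": 0,"wy": 0,"wz": 0}
    - {"dx": -0.5,"dy": -1,"dz": 0,"wx": 0,"wy": 0,"wz": 0}

```text
time_s: 20.0
eef_pos: [0.308, -0.3569, 0.2598]
eef_rot: [-0.0, 0.764, 0.645, -0.0]
wrist_force: [-0.2, -0.4, 0.2]
opening: 0.402
grasp_force: 0.0
```

Run:
```python
from m import *
S=cam('side');T=cam('top');o=ctrl.get_obs();print(o['time_s'],o['eef_pos'],o['wrist_force'])
C=np.array([.591,.1045])
red=lambda h,s,v:((h<6)|(h>174))&(s>150)&(v>60)
for n,c in(('S',S),('T',T)):
    print(n,'pin',comps(c,red,12)[0],proj(c,[.5165,-.2469,.109]),proj(c,[.5165,-.2469,.129]))
    u,v=proj(c,[.6062,.1952,.094]);x,y=int(u),int(v)
    g=cv2.cvtColor(c['frame'],cv2.COLOR_RGB2GRAY).astype(int); m=np.zeros(g.shape,np.uint8); m[y-20:y+26,x-22:x+23]=g[y-20:y+26,x-22:x+23]<42
    k,l,s,ce=cv2.connectedComponentsWithStats(m)
    for i in range(1,k):
        if s[i,4]>8:
            p=onz(c,*ce[i],.0715)[:2]; d=p-C; print(s[i],ce[i].round(1),'pred',proj(c,[.6062,.1952,.0715]),p,np.degrees(np.arctan2(d[1],d[0])),np.linalg.norm(d))
```

```text
20.1 [ 0.30728945 -0.35822468  0.25966548] [0.09152024 0.05363176 0.63399091]
S pin [([293, 163, 8, 16, 95], [296.5, 170.6])] (np.float64(297.22398429960367), np.float64(170.89997433227785)) (np.float64(297.24883670649916), np.float64(164.72323382709942))
[238 285  30  11 123] [254.7 291.2] pred (np.float64(246.3852080599371), np.float64(312.7864059890462)) [0.59508121 0.13926141] 83.30376243252333 0.035000174811051395
[239 303   9  21 144] [243.5 312.4] pred (np.float64(246.3852080599371), np.float64(312.7864059890462)) [0.61207869 0.19444598] 76.81083609752551 0.09238284622134292
T pin [([342, 207, 10, 9, 62], [346.6, 211.0])] (np.float64(346.577920535667), np.float64(212.05128238237984)) (np.float64(347.8641716594035), np.float64(211.5519623835659))
[158 172   7   6  29] [161.  174.3] pred (np.float64(162.23062898959213), np.float64(176.55967725321005)) [0.61174411 0.19832103] 77.53231729403521 0.09608695519451255
```

```bash
python3 -c "
from bench import workorder
print(workorder.hand_in())"
```

```text
the job is handed in; nothing more can be done
None
```

I handed the job in: the steel pin is parked upright and released in the notch, and the handle peg is lined up with the yellow pointer to about 4–8 mm by my camera measurement (limit 18 mm); the hand-in gave no verdict.

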